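Clear the chopping board into the pop-lid scrap caddy

ROBOT

A 6-joint arm with a two-finger parallel gripper is mounted at the origin on the work surface. World frame = base frame: x ahead of the robot, y to its left, z up, the work surface at z = 0. Lengths are in m, angles in rad, forces in N, time in s.
With the tool pointing down it reaches from about 0.225 to 0.725 m from the base axis. Payload 3.1 kg.
Tool frame: the origin (TCP) lies at the very end of the fingers, on their centre line; the grasp point (between the pads) lies 19 mm behind it (robot.grip_depth is the distance from the TCP to the grasp point, in m); z points along the fingers, y is the direction in which the jaws open and shut (so a half turn about z gives the same grasp; the last joint's range is limited). The gripper opens to 85 mm and grips with 20 to 120 N. Pads are 22 mm wide; open, the fingers measure 114 mm over their backs; the gripper's body (76 mm by 85 mm) begins 54 mm behind the grasp point. The pads swing forward as they close: fully open they stand 13 mm farther back than shut.
Start: joints at [1.088, 0.048, 0.099, 1.622, 0, 1.443], TCP at [0.182, 0.492, 0.231] pointing down, gripper open.
Joint ranges: [-2.91, 2.91], [-0.99, 1.94], [-1.21, 1.42], [-2.12, 2.29], [-1.49, 1.47], [-3.14, 3.14]. Speed limits (rad/s): [2.79, 2.79, 3.14, 3.14, 3.14, 3.14].

INTERFACE

Orientations are given as [roll, pitch, yaw] about the fixed x, y, z axes, in that order (R = Rz(yaw) Ry(pitch) Rx(roll)).
In Python, from station import sense, cams, robot gives the robot as it stands. The module is installed in compiled form; this text tells all that it offers.
- The arm moves only by the tool servo_tool, never from a script. Its argument "steps" is a list of rows, each an object of numbers: "dx", "dy", "dz": the shift along the tool's x, y, z each as a share of 0.025 m, from -1 to 1; "wx", "wy", "wz": the turn, a rotation vector about the tool's x, y, z each as a share of 0.12 rad, from -1 to 1; "gripper": the closure, from 0 (fully open) to 1 (shut). A call has exactly 5 rows; each row shifts and turns the commanded pose from where the row before left it, along the tool's axes as they then stand; what a row does not reach is not made up. A row lasts 1/10 s, in which the tool goes at most 50 mm and 8.59 degrees, less where a joint would pass 70% of its speed; a pose out of reach is approached as far as the arm can. A call with a number of a shift or a turn outside -1 to 1 is refused whole. A call with a gripper value outside its range is refused whole. The fingers move at their own pace and stop on an object; the grip force is fixed at half the most. Time passes only in rows, so rows that do not move let the fingers close, or fill a call up. It gives the time, the measured TCP pose, the force and the opening at its end, in the units of the state.
- sense(): the state, without advancing time (a new reading comes with each control period).
- cams.capture(name): name is "scene" or "top"; returns a dict with "pixels" (400x640x3 uint8, red, green, blue), "z_map" (400x640 float32, m along the optical axis (not along the pixel's ray), 0 where there is no reading), "camera_matrix" (3x3 intrinsics, pixels), "distortion" ([k1, k2, p1, p2, k3] as OpenCV has them; the pictures are not rectified), "extrinsics" (4x4, takes a point from world to camera coordinates). Camera axes: x right, y down, z forward; pixel columns grow to the right and rows downward; lengths in m; the calibration is good to about 2 mm. A picture is of the moment at which its call begins.
- robot.close_job(): hands the job in, once; it reports no verdict.
The state is a dict: "time_s": time; "joint_pos": joint angles; "joint_vel": joint speeds; "joint_torque": joint torques, N m; "eef_pos": TCP position; "ee_rot": TCP orientation; "force": force on the tool from outside, world axes, zero at the start; "wrist_torque": the same for the moment, N m; "gripper_width": opening from 0.0 (shut) to 1.0 (fully open).
Only numpy, scipy, OpenCV 4.12 (cv2) and the standard library are available. Lean on these libraries where they do the work, as an engineer would, in place of code of your own. Each camera call takes 0.05 s, during which the arm holds its last target.

TASK

Press the red release on the scrap caddy so that its sprung lid pops up, and let or steady the lid until it stands open and still. Then put every vegetable and bread scrap into the caddy, and when all are in, push the lid down until it latches shut. Leave the blue salt pot on the board and all the other kitchen things where they are.

Things in the scene. Friction and masses are not known exactly. Their poses are not given: they have to be found in the camera images.
- caddy: White open-topped scrap caddy, fixed on the ledge, 150 mm deep (x) x 200 mm wide (y) x 100 mm high, 5 mm walls and floor. Origin at the centre of its underside, x from front (release) to back (hinge), z up. A grey housing with the red release sticks out 61 mm in front; the space 50 mm behind it is free.
- mouth (a point): centre of the caddy's open mouth, at the rim (100 mm above the ledge)
- hinge (a point): middle of the lid's hinge line, which runs along the caddy's y axis at the top of its back wall, 102 mm above the ledge and 75 mm behind the caddy's centre
- lid (a joint): Angle of the green lid, rad: 0 shut and latched, 1.57 upright. Plate 150 x 200 x 8 mm, 100 g, hinge line in its underside. A damped spring (0.16 N m when shut) swings it up to rest near 1.75 within 2 s; stop at 1.95. It never stays half shut: push it right down in one continuous stroke; at the end 5 to 12 N near the middle of its front edge snaps its tongue under the red tooth.
- lid_front (a point): middle of the lid's front (free) edge, on its top or outer face
- release (a joint): angle of the red release rocker, rad: 0 at rest, 0.3 fully pressed. The latch lets go at about 0.2; fully pressed takes about 3 N (pad goes down 8 mm). It springs back by itself.
- press_point (a point): Centre of the top of the red release pad (36 x 36 mm, faces up, 100 mm above the ledge, 43 mm in front of the front wall). Press straight down. A red tooth between pad and lid reaches 125 mm above the ledge. The popping lid may lean on the pressing hand and goes on up once the hand withdraws to the front.
- board: wooden chopping board fixed on the ledge, 220 (x) x 280 (y) x 15 mm thick; origin at the centre of its underside
- carrot: Scrap: orange carrot end, eight-sided stub of vegetable, standing on its wider cut face at the start; origin at the centre of that face (underside), z along its axis. 38 mm wide at the bottom, 33 mm at the top, 34 mm high, about 30 g.
- cob: Scrap: yellow corn cob end, eight-sided stub of vegetable, standing on its wider cut face at the start; origin at the centre of that face (underside), z along its axis. 40 mm wide at the bottom, 37 mm at the top, 36 mm high, about 35 g.
- courgette: Scrap: dark green courgette end with pale cut face, eight-sided stub of vegetable, standing on its wider cut face at the start; origin at the centre of that face (underside), z along its axis. 40 mm wide at the bottom, 37 mm at the top, 32 mm high, about 30 g.
- stalk: Scrap: pale green broccoli stalk end, eight-sided stub of vegetable, standing on its wider cut face at the start; origin at the centre of that face (underside), z along its axis. 37 mm wide at the bottom, 33 mm at the top, 40 mm high, about 30 g.
- crust: Scrap: brown heel of bread, a block 50 (x) x 36 (y) x 32 mm high, about 30 g; origin at the centre of its underside.
- salt_pot: blue lidded ceramic salt pot, 50 mm across, 41 mm high, standing on the board among the scraps; it is not a scrap. Origin at the centre of its underside.
- spoon: wooden spoon, 250 mm long, lying on the ledge between board and caddy, handle towards the robot; not part of the job
- spoon_rest: round white ceramic spoon rest, 110 mm across, 13 mm high; not part of the job
- tongs: steel tongs, 240 mm long, 12 mm high, lying across the far part of the ledge; not part of the job
- sieve: aluminium sieve lying mouth down, 170 mm across, 66 mm high, with a black handle; not part of the job
- flip_box: blue plastic container with a white flip top, 79 x 104 x 99 mm; not part of the job
- mug: white mug, 80 mm across, 90 mm high; not part of the job
There are look-alikes about, which are no part of the job. What is shaped like the stalk but pink is not meant.

How it is judged:
On the way, in this order (a step that is already met when the one before it is completed fails the run):
1. the red release is pressed (value of joint release above 0.15 rad).
2. the lid stands open and still (value of joint lid above 1.3 rad and velocity of joint lid between -0.3 and 0.3 rad/s), for 0.3 s.
3. every scrap lies inside the caddy (x of carrot in the frame of caddy between -0.073 and 0.073 m and y of carrot in the frame of caddy between -0.098 and 0.098 m and z of carrot in the frame of caddy between 0 and 0.095 m and x of cob in the frame of caddy between -0.073 and 0.073 m and y of cob in the frame of caddy between -0.098 and 0.098 m and z of cob in the frame of caddy between 0 and 0.095 m and x of courgette in the frame of caddy between -0.073 and 0.073 m and y of courgette in the frame of caddy between -0.098 and 0.098 m and z of courgette in the frame of caddy between 0 and 0.095 m and x of stalk in the frame of caddy between -0.073 and 0.073 m and y of stalk in the frame of caddy between -0.098 and 0.098 m and z of stalk in the frame of caddy between 0 and 0.095 m and x of crust in the frame of caddy between -0.073 and 0.073 m and y of crust in the frame of caddy between -0.098 and 0.098 m and z of crust in the frame of caddy between 0 and 0.095 m), for 0.2 s.
At the end, for the whole second after the job is handed in: Every scrap lies at rest inside the caddy, below its rim; the lid is latched shut by itself (within 0.05 rad) with the release back up; the salt pot and all other kitchen things are within 50 mm of where they started (all of step 3 and value of joint lid below 0.05 rad and velocity of joint lid below 0.05 rad/s and value of joint release below 0.08 rad and linear speed of each of carrot, cob, courgette, stalk, crust below 0.05 m/s and distance of each of salt_pot, spoon, spoon_rest, tongs, sieve, flip_box, mug from where it was at the start of the episode below 0.05 m); the robot touches nothing.
It fails at once if the salt pot or another kitchen thing is knocked or carried more than 50 mm away (distance of any of salt_pot, spoon, spoon_rest, tongs, sieve, flip_box, mug from where it was at the start of the episode above 0.05 m).
Of carrot, cob, courgette, stalk, crust only 4 to 5 are there at a start; the rules pass over those that are not, and their reading is None.
At some moment in a run one of carrot, cob, courgette, stalk, crust may be knocked a few centimetres aside while the robot is not near it.
Once in a run the grip may slacken for a moment while it holds something.
It also fails if it takes over 208 s, if anything falls off the work surface, if the arm or the gripper's body presses on something with over 40 N, if the wrist force passes 120 N, or if a joint passes its speed limit or range.

## Working session

There is one attempt and no reset: what is moved stays moved. The work goes in short steps, Python scripts to look and compute and a tool call to move; the robot and the scene stay as the last step left them, time stands still between calls to the robot, and variables do not carry over. Pictures are saved under pics/ and viewed, and the job is handed in when it is done.

Besides the shell and the picture viewer there is one more tool, called after ">>>" as name(argument=value, ...), one argument or row to a line, values as JSON. servo_tool: Moves the arm, as the interface text tells. Shift numbers are shares of 0.025 m and turn numbers shares of 0.12 rad, none past 1 either way. Its arguments: {"type":"object","properties":{"steps":{"type":"array","items":{"type":"object","properties":{"dx":{"type":"number"},"dy":{"type":"number"},"dz":{"type":"number"},"wx":{"type":"number"},"wy":{"type":"number"},"wz":{"type":"number"},"gripper":{"type":"number"}}}}},"required":["steps"]}

```bash
mkdir -p pics; cat > h.py <<'E'
import numpy as np, cv2
from station import sense, cams, robot
def cap(name,fn=None):
    c=cams.capture(name)
    if fn: cv2.imwrite('pics/'+fn+'.png',c['pixels'][:,:,::-1])
    return c
def pts(c):
    z=c['z_map'];K=c['camera_matrix'];d=c['distortion']
    h,w=z.shape
    u,v=np.meshgrid(np.arange(w),np.arange(h))
    p=cv2.undistortPoints(np.stack([u,v],-1).reshape(-1,1,2).astype(np.float64),np.array(K),np.array(d)).reshape(h,w,2)
    P=np.concatenate([p*z[...,None],z[...,None]],-1)
    E=np.array(c['extrinsics']);R=E[:3,:3];t=E[:3,3]
    W=(P-t)@R
    W[z<=0]=np.nan
    return W
E
python3 - <<'E'
from h import *
s=sense(); print(s)
for n in('scene','top'):
    c=cap(n,n+'0'); np.save(n+'0w.npy',pts(c)); np.save(n+'0p.npy',c['pixels'])
    E=np.array(c['extrinsics']);print(n,-E[:3,:3].T@E[:3,3], E[:3,:3].round(2))
E
```

```text
{'time_s': 0.0, 'joint_pos': array([ 1.08819488e+00,  4.87538474e-02,  9.76085107e-02,  1.62199500e+00,
       -2.30350750e-05,  1.44301771e+00]), 'joint_vel': array([ 1.14902995e-03, -5.99579140e-05,  3.59019245e-04,  7.53481976e-04,
       -1.21977300e-04, -6.71282080e-04]), 'joint_torque': array([-1.25051851e-03, -3.38787138e+01,  3.20013928e+01,  2.02117092e-02,
       -2.18517027e-05,  1.34842217e-06]), 'eef_pos': array([0.18212313, 0.49175402, 0.2301209 ]), 'ee_rot': array([-3.13926482e+00, -2.75852723e-04,  2.78676953e+00]), 'force': array([ 0.4336956 ,  0.45018536, -0.37115785]), 'wrist_torque': array([-0.03857384, -0.03819142, -0.03905881]), 'gripper_width': 0.9988422690727746}
scene [ 1.22966633 -0.86621728  1.00313057] [[ 0.78  0.62 -0.02]
 [ 0.38 -0.51 -0.77]
 [-0.49  0.6  -0.63]]
top [ 0.34190799 -0.02155089  1.4847936 ] [[-0.02 -1.   -0.01]
 [-0.99  0.02 -0.15]
 [ 0.15  0.   -0.99]]
```

View pics/scene0.png

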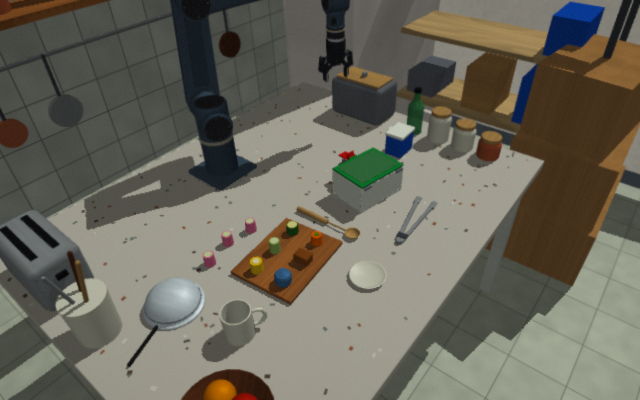

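View pics/top0.png

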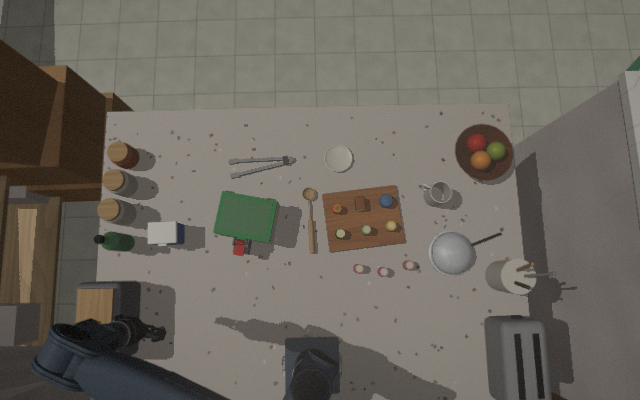

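The top view shows the caddy near pixel (246,217) with the red release at (240,247), and the board near (363,218). On the board are the carrot (337,209), crust (360,204), salt pot (386,201), courgette (341,233), stalk (367,230) and cob (391,226). The three pink look-alikes lie off the board.

```bash
python3 - <<'E'
from h import *
for n in('top','scene'):
    p=np.load(n+'0p.npy');W=np.load(n+'0w.npy')
    if n=='top': 
        cr=p[180:290,205:425]; cv2.imwrite('pics/topz.png',cv2.resize(cr[:,:,::-1],None,fx=3.6,fy=3.6,interpolation=cv2.INTER_CUBIC))
    else:
        cr=p[140:310,190:420]; cv2.imwrite('pics/scz.png',cv2.resize(cr[:,:,::-1],None,fx=3.4,fy=3.4,interpolation=cv2.INTER_CUBIC))
W=np.load('top0w.npy')
for nm,(u,v) in dict(carrot=(337,209),crust=(360,204),salt=(386,201),cour=(341,233),stalk=(367,230),cob=(391,226),pad=(240,247),lid=(246,217),ledge=(290,200),board=(350,220)).items():
    print(nm,W[v,u].round(4))
# blobs above board
reg=np.zeros(W.shape[:2],np.uint8)
z=W[...,2]
m=((z>0.030)&(W[...,0]>0.2)&(W[...,0]<0.7)&(np.abs(W[...,1])<0.5)).astype(np.uint8)
m[:, :310]=0;m[:,415:]=0
n,l,s,c=cv2.connectedComponentsWithStats(m)
for i in range(1,n):
    if s[i,4]<15: continue
    q=W[l==i]; zt=np.nanpercentile(q[:,2],80); t=q[q[:,2]>zt-0.006]
    print(c[i].round(1),s[i,4],'z',zt.round(4),'mid',((t[:,:2].min(0)+t[:,:2].max(0))/2).round(4),'mean',t[:,:2].mean(0).round(4),'ext',np.ptp(t[:,:2],axis=0).round(3))
E
```

```text
carrot [ 0.5533 -0.1024  0.0586]
crust [ 0.5714 -0.1876  0.0493]
salt [ 0.5795 -0.2822  0.0555]
cour [ 0.4673 -0.1153  0.0419]
stalk [ 0.4744 -0.2078  0.0613]
cob [ 0.488  -0.2968  0.0507]
pad [0.4207 0.2417 0.0983]
lid [0.5243 0.2194 0.1093]
ledge [0.6    0.0714 0.002 ]
board [ 0.5174 -0.1521  0.0143]
[385.8 200.3] 149 z 0.0548 mid [ 0.5838 -0.2847] mean [ 0.5832 -0.2847] ext [0.045 0.042]
[359.8 203.1] 140 z 0.0489 mid [ 0.5761 -0.1882] mean [ 0.5759 -0.1882] ext [0.052 0.036]
[336.6 208.3] 70 z 0.0519 mid [ 0.5583 -0.1029] mean [ 0.5584 -0.1021] ext [0.029 0.029]
[390.4 225.4] 85 z 0.0543 mid [ 0.49   -0.2953] mean [ 0.4911 -0.2963] ext [0.033 0.033]
[365.6 229.4] 76 z 0.0589 mid [ 0.4784 -0.2053] mean [ 0.4775 -0.206 ] ext [0.029 0.029]
[340.1 233.2] 82 z 0.0504 mid [ 0.4667 -0.1132] mean [ 0.4674 -0.1126] ext [0.036 0.033]
[409.1 264.9] 66 z 0.0421 mid [ 0.3468 -0.3569] mean [ 0.3474 -0.3572] ext [0.029 0.03 ]
[358.9 268.1] 66 z 0.0444 mid [ 0.34  -0.176] mean [ 0.3396 -0.1758] ext [0.029 0.029]
[383.4 271.4] 69 z 0.0437 mid [ 0.3256 -0.2654] mean [ 0.3252 -0.2641] ext [0.032 0.03 ]
```

```bash
python3 - <<'E'
from h import *
p=np.load('top0p.npy');W=np.load('top0w.npy')
hsv=cv2.cvtColor(p,cv2.COLOR_RGB2HSV)
z=W[...,2]
box=np.zeros(z.shape,bool);box[185:262,205:285]=1
lid=(hsv[...,0]>45)&(hsv[...,0]<85)&(hsv[...,1]>120)&box
q=W[lid];print('lid z',np.nanpercentile(q[:,2],[5,50,95]))
r=cv2.minAreaRect(q[np.isfinite(q[:,0])][:,:2].astype(np.float32));print(r);print(cv2.boxPoints(r))
red=((hsv[...,0]<8)|(hsv[...,0]>172))&(hsv[...,1]>120)&box
ys,xs=np.nonzero(red)
q=W[red];print('red',len(q),np.nanpercentile(q[:,2],[5,25,50,75,95]))
for lo,hi in((.09,.107),(.112,.135)):
    t=q[(q[:,2]>lo)&(q[:,2]<hi)];print(len(t),t.mean(0),(t.min(0)+t.max(0))/2,np.ptp(t,axis=0)); print(cv2.minAreaRect(t[:,:2].astype(np.float32)))
E
```

```text
lid z [0.11175084 0.11175084 0.11175084]
((0.5082585215568542, 0.13856205344200134), (0.0, 0.0), 0.0)
[[0.5082585  0.13856205]
 [0.5082585  0.13856205]
 [0.5082585  0.13856205]
 [0.5082585  0.13856205]]
red 129 [0.09678588 0.09923266 0.1016108  0.10508842 0.1251574 ]
98 [0.41189095 0.24637982 0.10034406] [0.41219092 0.24588071 0.09988891] [0.03864748 0.03798334 0.01305087]
((0.4118817150592804, 0.2467327117919922), (0.03532538190484047, 0.03408193960785866), 79.55389404296875)
29 [0.43941169 0.24005534 0.12023007] [0.44054605 0.24045077 0.12156704] [0.01423979 0.02518492 0.01741032]
((0.43939730525016785, 0.2405458390712738), (0.024693727493286133, 0.012995770201086998), 79.39230346679688)
```

View pics/topz.png

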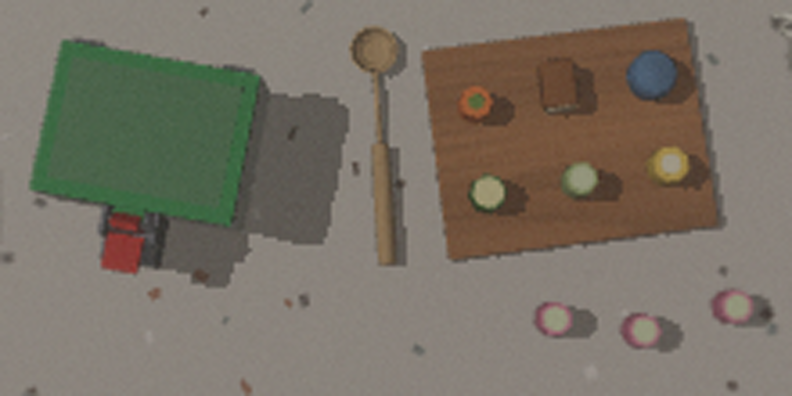

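View pics/scz.png

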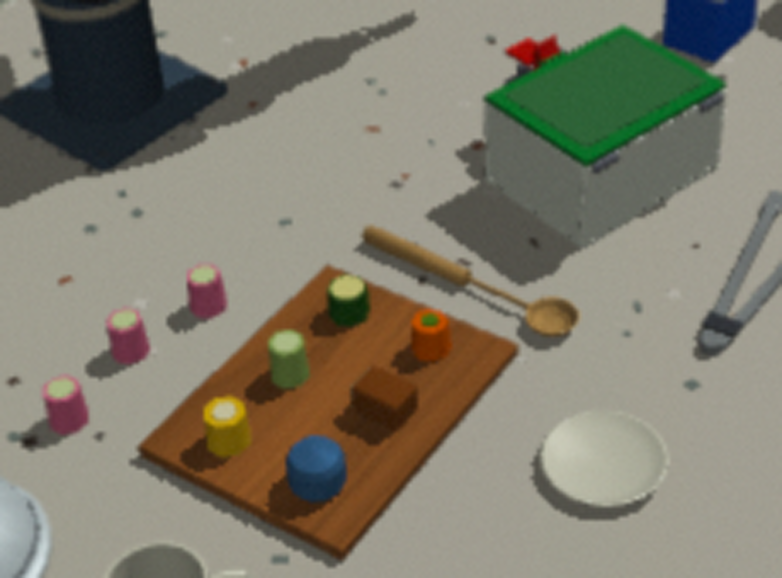

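```bash
python3 - <<'E'
from h import *
p=np.load('top0p.npy');W=np.load('top0w.npy')
hsv=cv2.cvtColor(p,cv2.COLOR_RGB2HSV)
box=np.zeros(W.shape[:2],bool);box[185:262,205:285]=1
print(hsv[217,246],hsv[205,226])
lid=box&(hsv[...,0]>40)&(hsv[...,0]<90)&(hsv[...,1]>70)&(W[...,2]>.09)
q=W[lid];print(len(q),np.nanpercentile(q[:,2],[5,50,95]))
r=cv2.minAreaRect(q[:,:2].astype(np.float32));print(r);print(cv2.boxPoints(r))
# crust yaw
c=box*0
m=(W[...,2]>.035);m[:,:345]=0;m[:,375:]=0;m[:190]=0;m[217:]=0
t=W[m];print(len(t),cv2.minAreaRect(t[:,:2].astype(np.float32)))
E
cat >> h.py <<'E'
def plan(x,y,z,yaw=None):
    """rows in tool axes needed from the current pose (tool assumed down)"""
    s=sense();from scipy.spatial.transform import Rotation as Ro
    R=Ro.from_euler('xyz',s['ee_rot'])
    d=R.inv().apply(np.array([x,y,z])-s['eef_pos'])/0.025
    print('pose',s['eef_pos'].round(4),s['ee_rot'].round(3),'w',round(float(s['gripper_width']),3),'t',round(s['time_s'],2))
    print('tool-frame shift in row units',d.round(2))
    if yaw is not None:
        rv=(R.inv()*Ro.from_euler('xyz',[np.pi,0,yaw])).as_rotvec()/0.12
        print('turn units',rv.round(2))
E
python3 -c "
from h import *
plan(.412,.2465,.16,2.96)"
```

```text
[59 64 99] [ 61  59 103]
854 [0.1064512  0.11110826 0.11574123]
((0.5234668850898743, 0.22337976098060608), (0.19948770105838776, 0.15661722421646118), 78.253662109375)
[[0.4264924  0.14166671]
 [0.5798298  0.10978269]
 [0.6204414  0.3050928 ]
 [0.46710396 0.33697683]]
137 ((0.5763126611709595, -0.18777912855148315), (0.050671495497226715, 0.0357307568192482), 5.053547382354736)
pose [0.1822 0.4918 0.2302] [-3.139 -0.     2.787] w 1.002 t 0.1
tool-frame shift in row units [-12.03  -6.     2.82]
turn units [-0.02 -0.   -1.44]
```

>>> servo_tool(
  steps=[
    {"dx": -1,"dy": -0.5,"gripper": 1},
    {"dx": -1,"dy": -0.5,"gripper": 1},
    {"dx": -1,"dy": -0.5,"gripper": 1},
    {"dx": -1,"dy": -0.5,"gripper": 1},
    {"dx": -1,"dy": -0.5,"gripper": 1},
  ],
)

```text
validation failed for argument at $.st...
```

>>> servo_tool(
  steps=[
    {"dx": -1,"dy": -0.5,"gripper": 1},
    {"dx": -1,"dy": -0.5,"gripper": 1},
    {"dx": -1,"dy": -0.5,"gripper": 1},
    {"wz": -0.7,"gripper": 1},
    {"wz": -0.63,"gripper": 1},
  ],
)

```text
validation failed for argument at $.st...
```

```bash
python3 -c "
from h import *
plan(.410,.247,.16,2.947)"
```

```text
pose [0.1822 0.4918 0.2302] [-3.139 -0.     2.787] w 1.002 t 0.1
tool-frame shift in row units [-11.95  -6.01   2.82]
turn units [-0.02 -0.   -1.34]
```

>>> servo_tool(
  steps=[
    {"dx": -1,"dy": -0.5,"dz": 0,"wx": 0,"wy": 0,"wz": 0,"gripper": 1},
    {"dx": -1,"dy": -0.5,"dz": 0,"wx": 0,"wy": 0,"wz": 0,"gripper": 1},
    {"dx": -1,"dy": -0.5,"dz": 0,"wx": 0,"wy": 0,"wz": 0,"gripper": 1},
    {"dx": -1,"dy": -0.5,"dz": 0,"wx": 0,"wy": 0,"wz": 0,"gripper": 1},
    {"dx": -1,"dy": -0.5,"dz": 0,"wx": 0,"wy": 0,"wz": 0,"gripper": 1},
  ],
)

```text
time_s: 0.6
eef_pos: [0.2783, 0.3892, 0.2307]
ee_rot: [-3.141, -0.0, 2.787]
force: [0.1, 0.1, 0.5]
gripper_width: 0.146
```

All seven fields are required in each row, so I'll give them all.

>>> servo_tool(
  steps=[
    {"dx": -1,"dy": -0.5,"dz": 0,"wx": 0,"wy": 0,"wz": 0,"gripper": 1},
    {"dx": -1,"dy": -0.5,"dz": 0,"wx": 0,"wy": 0,"wz": 0,"gripper": 1},
    {"dx": -1,"dy": -0.5,"dz": 0,"wx": 0,"wy": 0,"wz": 0,"gripper": 1},
    {"dx": 0,"dy": 0,"dz": 0,"wx": 0,"wy": 0,"wz": -0.7,"gripper": 1},
    {"dx": 0,"dy": 0,"dz": 0,"wx": 0,"wy": 0,"wz": -0.64,"gripper": 1},
  ],
)

```text
time_s: 1.1
eef_pos: [0.3356, 0.3281, 0.2307]
ee_rot: [-3.141, -0.001, 2.949]
force: [-0.3, 0.7, -0.0]
gripper_width: 0.001
```

```bash
python3 -c "
from h import *
plan(.410,.247,.15,2.947)"
```

```text
pose [0.3356 0.3281 0.2307] [-3.141e+00 -1.000e-03  2.949e+00] w 0.001 t 1.1
tool-frame shift in row units [-3.55 -2.61  3.23]
turn units [-0.01 -0.01  0.01]
```

>>> servo_tool(
  steps=[
    {"dx": -0.9,"dy": -0.65,"dz": 0,"wx": 0,"wy": 0,"wz": 0,"gripper": 1},
    {"dx": -0.9,"dy": -0.65,"dz": 0.5,"wx": 0,"wy": 0,"wz": 0,"gripper": 1},
    {"dx": -0.9,"dy": -0.65,"dz": 0.9,"wx": 0,"wy": 0,"wz": 0,"gripper": 1},
    {"dx": -0.85,"dy": -0.65,"dz": 0.9,"wx": 0,"wy": 0,"wz": 0,"gripper": 1},
    {"dx": 0,"dy": 0,"dz": 0.9,"wx": 0,"wy": 0,"wz": 0,"gripper": 1},
  ],
)

```text
time_s: 1.6
eef_pos: [0.4114, 0.2459, 0.1499]
ee_rot: [-3.14, 0.001, 2.944]
force: [-0.7, 0.8, -0.3]
gripper_width: -0.001
```

```bash
python3 -c "
from h import *
plan(.410,.247,.105,2.947)
cap('scene','s1');cap('top','t1')"
```

```text
pose [0.4114 0.2459 0.1499] [-3.140e+00  1.000e-03  2.944e+00] w -0.001 t 1.6
tool-frame shift in row units [0.06 0.03 1.8 ]
turn units [-0.01  0.01 -0.03]
```

View pics/t1.png

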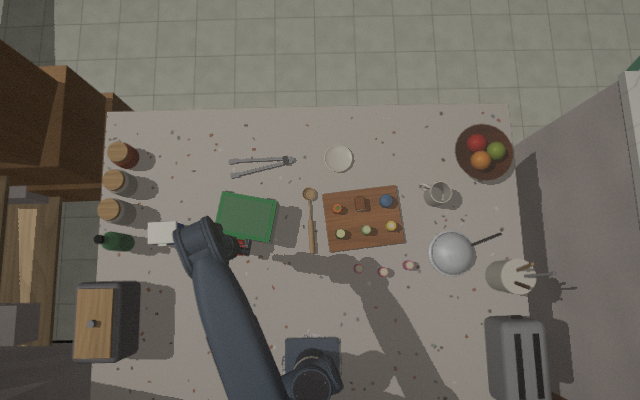

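The hand hangs over the release at about (240,247), with nothing underneath but the pad. I'll press down now.

>>> servo_tool(
  steps=[
    {"dx": 0.2,"dy": 0,"dz": 0.9,"wx": 0,"wy": 0,"wz": 0,"gripper": 1},
    {"dx": 0,"dy": 0,"dz": 0.8,"wx": 0,"wy": 0,"wz": 0,"gripper": 1},
    {"dx": 0,"dy": 0,"dz": 0.25,"wx": 0,"wy": 0,"wz": 0,"gripper": 1},
    {"dx": 0,"dy": 0,"dz": 0.2,"wx": 0,"wy": 0,"wz": 0,"gripper": 1},
    {"dx": 0,"dy": 0,"dz": 0.15,"wx": 0,"wy": 0,"wz": 0,"gripper": 1},
  ],
)

```text
time_s: 2.2
eef_pos: [0.4046, 0.2498, 0.095]
ee_rot: [3.14, -0.0, 2.948]
force: [-2.7, 0.3, 2.4]
gripper_width: 0.0
```

```bash
python3 -c "
from h import *
print(sense()['force'])
cap('scene','s2')"
```

```text
[-2.74997973  0.32044869  2.36328971]
```

View pics/s2.png

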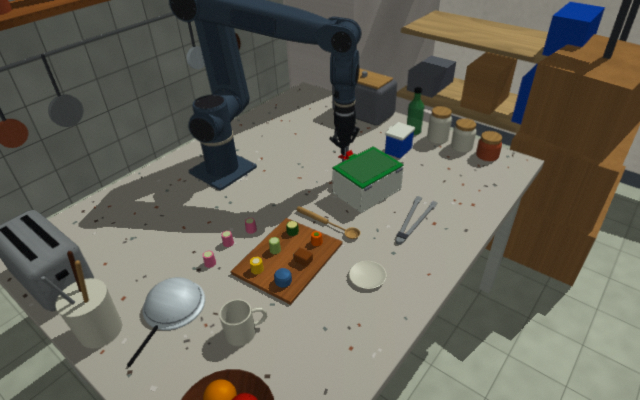

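The lid at (368,165) still looks down or only just starting to lift. I'll press a few millimetres deeper, then lift and withdraw to the front.

>>> servo_tool(
  steps=[
    {"dx": 0,"dy": 0,"dz": 0.16,"wx": 0,"wy": 0,"wz": 0,"gripper": 1},
    {"dx": 0,"dy": 0,"dz": 0,"wx": 0,"wy": 0,"wz": 0,"gripper": 1},
    {"dx": 0,"dy": 0,"dz": 0,"wx": 0,"wy": 0,"wz": 0,"gripper": 1},
    {"dx": 0,"dy": 0,"dz": 0,"wx": 0,"wy": 0,"wz": 0,"gripper": 1},
    {"dx": 0,"dy": 0,"dz": 0,"wx": 0,"wy": 0,"wz": 0,"gripper": 1},
  ],
)

```text
time_s: 2.75
eef_pos: [0.4044, 0.25, 0.092]
ee_rot: [3.139, -0.001, 2.948]
force: [-5.8, 0.5, 8.2]
gripper_width: -0.002
```

```bash
python3 -c "
from h import *
c=cap('scene');cv2.imwrite('pics/s3.png',cv2.resize(c['pixels'][80:220,280:440,::-1],None,fx=4,fy=4))"
```

```text
(no output)
```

View pics/s3.png

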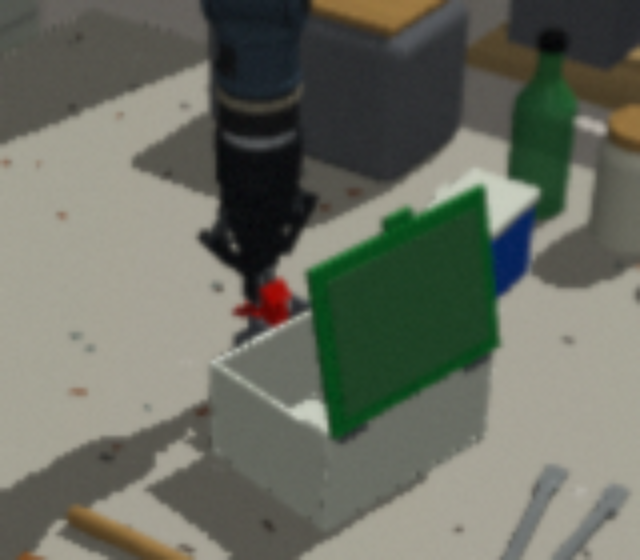

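The lid is up at roughly upright (405,310 in the crop) and clear of the hand. Withdrawing up and to the front, then over to the board.

>>> servo_tool(
  steps=[
    {"dx": 0.1,"dy": 0,"dz": -0.6,"wx": 0,"wy": 0,"wz": 0,"gripper": 0.5},
    {"dx": 0.3,"dy": 0,"dz": -1,"wx": 0,"wy": 0,"wz": 0,"gripper": 0.5},
    {"dx": 0.3,"dy": 0.5,"dz": -1,"wx": 0,"wy": 0,"wz": 0,"gripper": 0.5},
    {"dx": 0,"dy": 1,"dz": -1,"wx": 0,"wy": 0,"wz": 0,"gripper": 0.5},
    {"dx": 0,"dy": 1,"dz": -0.5,"wx": 0,"wy": 0,"wz": 0,"gripper": 0.5},
  ],
)

```text
time_s: 3.3
eef_pos: [0.4019, 0.3152, 0.1961]
ee_rot: [3.138, 0.006, 2.947]
force: [0.1, 0.2, 0.0]
gripper_width: 0.499
```

```bash
python3 -c "
from h import *
plan(.467,-.113,.10,2.947)
c=cap('scene');cv2.imwrite('pics/s4.png',cv2.resize(c['pixels'][80:320,190:450,::-1],None,fx=2.4,fy=2.4))"
```

```text
pose [0.4019 0.3152 0.1961] [3.138 0.006 2.947] w 0.499 t 3.3
tool-frame shift in row units [ -5.85 -16.31   3.81]
turn units [ 0.03  0.05 -0.  ]
```

View pics/s4.png

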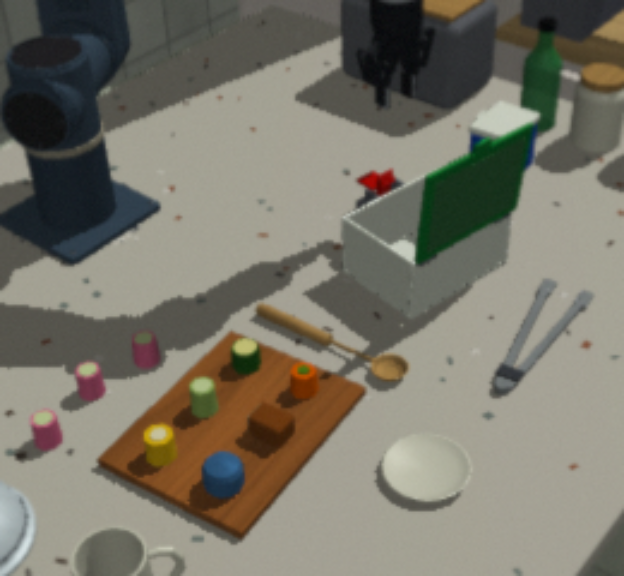

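The lid at (475,190) now stands open past upright, and all the scraps are in place on the board. I moved the wrong way in y: −y is −dy here. Now going to the courgette.

>>> servo_tool(
  steps=[
    {"dx": -0.2,"dy": -1,"dz": 0,"wx": 0,"wy": 0,"wz": 0,"gripper": 0.3},
    {"dx": -0.2,"dy": -1,"dz": 0,"wx": 0,"wy": 0,"wz": 0,"gripper": 0.3},
    {"dx": -0.2,"dy": -1,"dz": 0,"wx": 0,"wy": 0,"wz": 0,"gripper": 0.3},
    {"dx": -0.2,"dy": -1,"dz": 0,"wx": 0,"wy": 0,"wz": 0,"gripper": 0.3},
    {"dx": -0.2,"dy": -1,"dz": 0,"wx": 0,"wy": 0,"wz": 0,"gripper": 0.3},
  ],
)

```text
time_s: 3.85
eef_pos: [0.401, 0.1852, 0.1928]
ee_rot: [3.141, 0.003, 2.948]
force: [0.3, -0.4, 0.6]
gripper_width: 0.703
```

>>> servo_tool(
  steps=[
    {"dx": -0.4,"dy": -1,"dz": 0,"wx": 0,"wy": 0,"wz": 0,"gripper": 0.3},
    {"dx": -0.4,"dy": -1,"dz": 0,"wx": 0,"wy": 0,"wz": 0,"gripper": 0.3},
    {"dx": -0.4,"dy": -1,"dz": 0,"wx": 0,"wy": 0,"wz": 0,"gripper": 0.3},
    {"dx": -0.4,"dy": -1,"dz": 0,"wx": 0,"wy": 0,"wz": 0,"gripper": 0.3},
    {"dx": -0.4,"dy": -1,"dz": 0,"wx": 0,"wy": 0,"wz": 0,"gripper": 0.3},
  ],
)

```text
time_s: 4.35
eef_pos: [0.4261, 0.0525, 0.1929]
ee_rot: [-3.141, 0.003, 2.947]
force: [-0.5, 0.2, -1.2]
gripper_width: 0.703
```

>>> servo_tool(
  steps=[
    {"dx": -0.5,"dy": -1,"dz": 0.2,"wx": 0,"wy": 0,"wz": 0,"gripper": 0.3},
    {"dx": -0.5,"dy": -1,"dz": 0.4,"wx": 0,"wy": 0,"wz": 0,"gripper": 0.3},
    {"dx": -0.5,"dy": -1,"dz": 0.6,"wx": 0,"wy": 0,"wz": 0,"gripper": 0.3},
    {"dx": -0.5,"dy": -1,"dz": 0.6,"wx": 0,"wy": 0,"wz": 0,"gripper": 0.3},
    {"dx": -0.5,"dy": -1,"dz": 0.6,"wx": 0,"wy": 0,"wz": 0,"gripper": 0.3},
  ],
)

```text
time_s: 4.85
eef_pos: [0.4634, -0.0826, 0.1324]
ee_rot: [-3.14, 0.003, 2.947]
force: [-0.2, -0.2, 0.1]
gripper_width: 0.702
```

```bash
python3 -c "
from h import *
plan(.467,-.113,.024,2.947)
c=cap('scene');cv2.imwrite('pics/s5.png',cv2.resize(c['pixels'][120:320,190:450,::-1],None,fx=2.4,fy=2.4))"
```

```text
pose [ 0.4634 -0.0826  0.1324] [-3.140e+00  3.000e-03  2.947e+00] w 0.702 t 4.85
tool-frame shift in row units [-0.37 -1.16  4.34]
turn units [-0.01  0.02  0.  ]
```

View pics/s5.png

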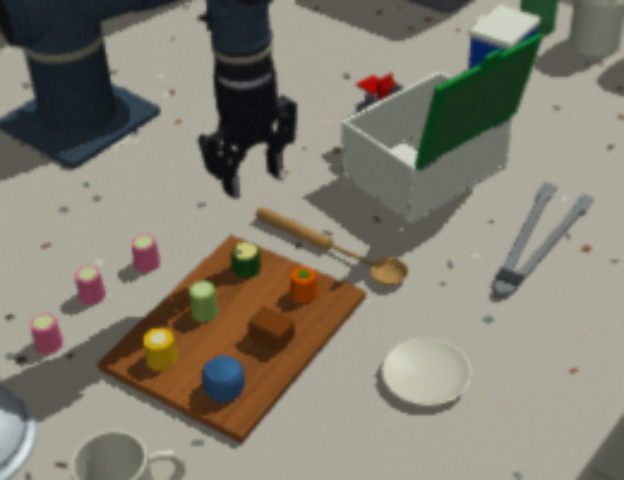

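>>> servo_tool(
  steps=[
    {"dx": -0.2,"dy": -0.6,"dz": 0.6,"wx": 0,"wy": 0,"wz": 0,"gripper": 0.3},
    {"dx": -0.17,"dy": -0.56,"dz": 0.9,"wx": 0,"wy": 0,"wz": 0,"gripper": 0.3},
    {"dx": 0,"dy": 0,"dz": 1,"wx": 0,"wy": 0,"wz": 0,"gripper": 0.3},
    {"dx": 0,"dy": 0,"dz": 1,"wx": 0,"wy": 0,"wz": 0,"gripper": 0.3},
    {"dx": 0,"dy": 0,"dz": 0.5,"wx": 0,"wy": 0,"wz": 0,"gripper": 0.3},
  ],
)

```text
time_s: 5.4
eef_pos: [0.4647, -0.1109, 0.0303]
ee_rot: [-3.141, -0.002, 2.947]
force: [-1.3, 0.4, -0.8]
gripper_width: 0.7
```

```bash
python3 -c "
from h import *
plan(.467,-.113,.022,2.947)
c=cap('scene');cv2.imwrite('pics/s6.png',cv2.resize(c['pixels'][180:310,210:370,::-1],None,fx=4,fy=4))"
```

```text
pose [ 0.4647 -0.1109  0.0303] [-3.141e+00 -2.000e-03  2.947e+00] w 0.7 t 5.4
tool-frame shift in row units [-0.11 -0.06  0.33]
turn units [-0.   -0.02  0.  ]
```

View pics/s6.png

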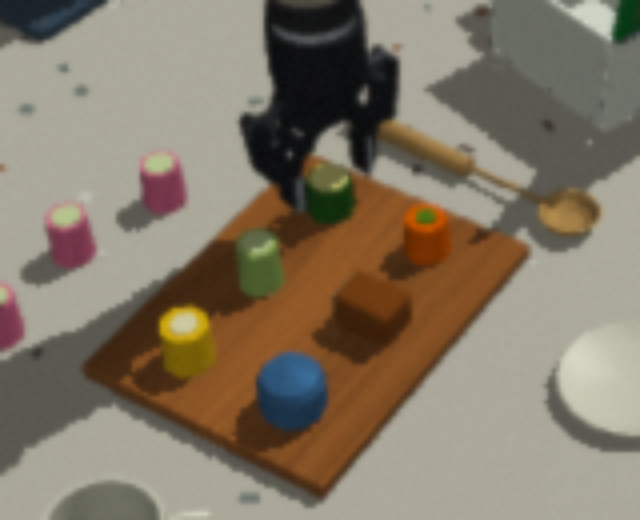

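The fingers straddle the courgette at (330,190 in the crop), so I'll close.

>>> servo_tool(
  steps=[
    {"dx": -0.1,"dy": -0.05,"dz": 0.25,"wx": 0,"wy": 0,"wz": 0,"gripper": 0.3},
    {"dx": 0,"dy": 0,"dz": 0,"wx": 0,"wy": 0,"wz": 0,"gripper": 1},
    {"dx": 0,"dy": 0,"dz": 0,"wx": 0,"wy": 0,"wz": 0,"gripper": 1},
    {"dx": 0,"dy": 0,"dz": 0,"wx": 0,"wy": 0,"wz": 0,"gripper": 1},
    {"dx": 0,"dy": 0,"dz": 0,"wx": 0,"wy": 0,"wz": 0,"gripper": 1},
  ],
)

```text
time_s: 5.95
eef_pos: [0.4695, -0.1131, 0.0277]
ee_rot: [-3.141, 0.003, 2.948]
force: [0.5, 0.3, 4.5]
gripper_width: 0.396
```

>>> servo_tool(
  steps=[
    {"dx": 0,"dy": 0,"dz": -0.6,"wx": 0,"wy": 0,"wz": 0,"gripper": 1},
    {"dx": 0,"dy": 0,"dz": -1,"wx": 0,"wy": 0,"wz": 0,"gripper": 1},
    {"dx": 0,"dy": 0,"dz": -1,"wx": 0,"wy": 0,"wz": 0,"gripper": 1},
    {"dx": 0,"dy": 0,"dz": -1,"wx": 0,"wy": 0,"wz": 0,"gripper": 1},
    {"dx": 0,"dy": 0.5,"dz": -1,"wx": 0,"wy": 0,"wz": 0,"gripper": 1},
  ],
)

```text
time_s: 6.45
eef_pos: [0.4702, -0.1011, 0.142]
ee_rot: [-3.141, 0.0, 2.946]
force: [0.5, 1.0, -0.3]
gripper_width: 0.401
```

```bash
cat >> h.py <<'E'
C=np.array([.5255,.224]);PSI=-.195
def cad(x,y):
    c,s=np.cos(PSI),np.sin(PSI);return C+np.array([c*x-s*y,s*x+c*y])
E
python3 -c "
from h import *
for p in((.02,.05),(.02,0),(.02,-.05),(-.035,.05),(-.035,0),(-.035,-.05)): print(p,cad(*p).round(3))
plan(*cad(.02,.05),.06,2.947)
c=cap('scene');cv2.imwrite('pics/s7.png',cv2.resize(c['pixels'][120:310,210:440,::-1],None,fx=3,fy=3))"
```

```text
(0.02, 0.05) [0.555 0.269]
(0.02, 0) [0.545 0.22 ]
(0.02, -0.05) [0.535 0.171]
(-0.035, 0.05) [0.501 0.28 ]
(-0.035, 0) [0.491 0.231]
(-0.035, -0.05) [0.481 0.182]
pose [ 0.4702 -0.1011  0.142 ] [-3.141  0.     2.946] w 0.401 t 6.45
tool-frame shift in row units [-0.44 15.19  3.27]
turn units [-0.01  0.   -0.01]
```

View pics/s7.png

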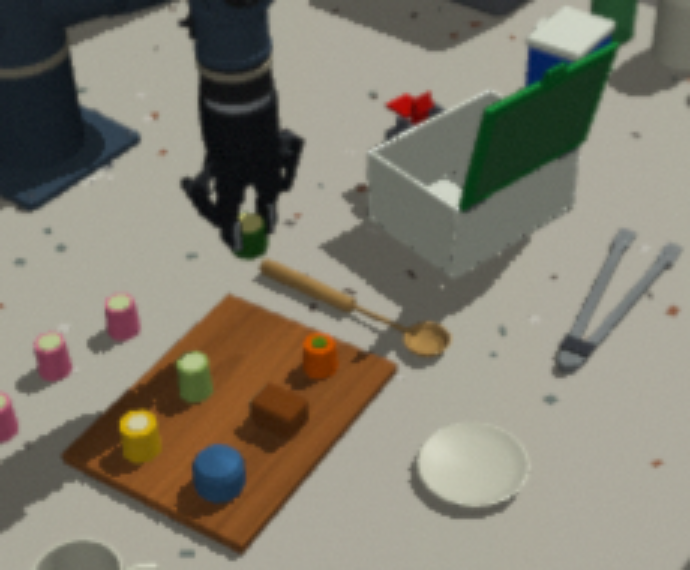

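Courgette held at (250,235), and the others are unmoved. Carrying it to the caddy's left rear.

>>> servo_tool(
  steps=[
    {"dx": 0,"dy": 1,"dz": -0.5,"wx": 0,"wy": 0,"wz": 0,"gripper": 1},
    {"dx": 0,"dy": 1,"dz": -0.5,"wx": 0,"wy": 0,"wz": 0,"gripper": 1},
    {"dx": 0,"dy": 1,"dz": 0,"wx": 0,"wy": 0,"wz": 0,"gripper": 1},
    {"dx": 0,"dy": 1,"dz": 0,"wx": 0,"wy": 0,"wz": 0,"gripper": 1},
    {"dx": 0,"dy": 1,"dz": 0,"wx": 0,"wy": 0,"wz": 0,"gripper": 1},
  ],
)

```text
time_s: 7.0
eef_pos: [0.4947, 0.0233, 0.166]
ee_rot: [3.142, 0.0, 2.948]
force: [-0.1, -0.5, -0.7]
gripper_width: 0.394
```

>>> servo_tool(
  steps=[
    {"dx": 0,"dy": 1,"dz": 0,"wx": 0,"wy": 0,"wz": 0,"gripper": 1},
    {"dx": 0,"dy": 1,"dz": 0,"wx": 0,"wy": 0,"wz": 0,"gripper": 1},
    {"dx": 0,"dy": 1,"dz": 0,"wx": 0,"wy": 0,"wz": 0,"gripper": 1},
    {"dx": 0,"dy": 1,"dz": 0,"wx": 0,"wy": 0,"wz": 0,"gripper": 1},
    {"dx": 0,"dy": 1,"dz": 0,"wx": 0,"wy": 0,"wz": 0,"gripper": 1},
  ],
)

```text
time_s: 7.5
eef_pos: [0.5186, 0.146, 0.1657]
ee_rot: [-3.141, -0.0, 2.948]
force: [0.0, -1.1, -0.5]
gripper_width: 0.396
```

>>> servo_tool(
  steps=[
    {"dx": -0.1,"dy": 1,"dz": 0,"wx": 0,"wy": 0,"wz": 0,"gripper": 1},
    {"dx": -0.1,"dy": 1,"dz": 0,"wx": 0,"wy": 0,"wz": 0,"gripper": 1},
    {"dx": 0,"dy": 1,"dz": 0,"wx": 0,"wy": 0,"wz": 0,"gripper": 1},
    {"dx": 0,"dy": 0.9,"dz": 0,"wx": 0,"wy": 0,"wz": 0,"gripper": 1},
    {"dx": 0,"dy": 0,"dz": 0.4,"wx": 0,"wy": 0,"wz": 0,"gripper": 1},
  ],
)

```text
time_s: 8.0
eef_pos: [0.5434, 0.2425, 0.1568]
ee_rot: [3.139, 0.002, 2.951]
force: [0.3, -0.2, 0.3]
gripper_width: 0.398
```

```bash
python3 -c "
from h import *
plan(*cad(.02,.05),.065,2.947)
cap('top','t8')
c=cap('scene');cv2.imwrite('pics/s8.png',cv2.resize(c['pixels'][80:310,210:440,::-1],None,fx=2.5,fy=2.5))"
```

```text
pose [0.5434 0.2425 0.1568] [3.139e+00 2.000e-03 2.951e+00] w 0.398 t 8.0
tool-frame shift in row units [-0.24  1.12  3.68]
turn units [0.02 0.02 0.03]
```

View pics/s8.png

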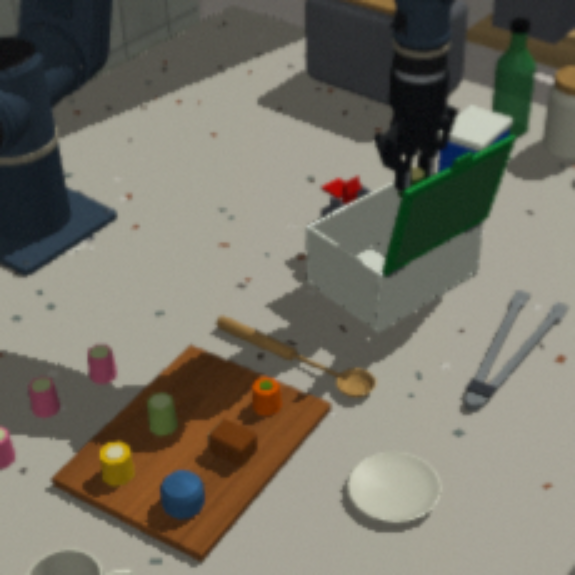

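The gripper with the courgette is at (415,165), above the mouth and in front of the lid. Shifting across, lowering and releasing.

>>> servo_tool(
  steps=[
    {"dx": -0.1,"dy": 0.6,"dz": 0,"wx": 0,"wy": 0,"wz": 0,"gripper": 1},
    {"dx": -0.1,"dy": 0.5,"dz": 0.9,"wx": 0,"wy": 0,"wz": 0,"gripper": 1},
    {"dx": 0,"dy": 0,"dz": 1,"wx": 0,"wy": 0,"wz": 0,"gripper": 1},
    {"dx": 0,"dy": 0,"dz": 1,"wx": 0,"wy": 0,"wz": 0,"gripper": 1},
    {"dx": 0,"dy": 0,"dz": 0.8,"wx": 0,"wy": 0,"wz": 0,"gripper": 1},
  ],
)

```text
time_s: 8.6
eef_pos: [0.5516, 0.2642, 0.0616]
ee_rot: [-3.14, -0.002, 2.946]
force: [0.7, -0.0, -1.3]
gripper_width: 0.396
```

>>> servo_tool(
  steps=[
    {"dx": 0,"dy": 0,"dz": 0,"wx": 0,"wy": 0,"wz": 0,"gripper": 0.42},
    {"dx": 0,"dy": 0,"dz": 0,"wx": 0,"wy": 0,"wz": 0,"gripper": 0.42},
    {"dx": 0,"dy": 0,"dz": 0,"wx": 0,"wy": 0,"wz": 0,"gripper": 0.42},
    {"dx": 0,"dy": 0,"dz": -0.7,"wx": 0,"wy": 0,"wz": 0,"gripper": 0.42},
    {"dx": 0,"dy": 0,"dz": -1,"wx": 0,"wy": 0,"wz": 0,"gripper": 0.42},
  ],
)

```text
time_s: 9.1
eef_pos: [0.5522, 0.2653, 0.1066]
ee_rot: [-3.141, -0.001, 2.947]
force: [0.7, 0.2, -0.3]
gripper_width: 0.582
```

>>> servo_tool(
  steps=[
    {"dx": 0,"dy": 0,"dz": -1,"wx": 0,"wy": 0,"wz": 0,"gripper": 0.42},
    {"dx": 0,"dy": -0.5,"dz": -1,"wx": 0,"wy": 0,"wz": 0,"gripper": 0.42},
    {"dx": 0,"dy": -1,"dz": -0.5,"wx": 0,"wy": 0,"wz": 0,"gripper": 0.3},
    {"dx": 0,"dy": -1,"dz": 0,"wx": 0,"wy": 0,"wz": 0,"gripper": 0.3},
    {"dx": 0,"dy": -1,"dz": 0,"wx": 0,"wy": 0,"wz": 0,"gripper": 0.3},
  ],
)

```text
time_s: 9.6
eef_pos: [0.5372, 0.1793, 0.1721]
ee_rot: [3.139, 0.006, 2.948]
force: [0.2, -0.5, 0.4]
gripper_width: 0.694
```

```bash
python3 -c "
from h import *
c=cap('scene');cv2.imwrite('pics/s9.png',cv2.resize(c['pixels'][80:310,210:440,::-1],None,fx=2.5,fy=2.5))
c=cap('top');cv2.imwrite('pics/t9.png',cv2.resize(c['pixels'][180:290,205:425,::-1],None,fx=3.6,fy=3.6))
plan(.5585,-.1025,.1,2.947)"
```

```text
pose [0.5365 0.1775 0.1714] [3.141 0.004 2.944] w 0.698 t 9.7
tool-frame shift in row units [ -3.05 -10.81   2.86]
turn units [ 0.    0.03 -0.02]
```

View pics/s9.png

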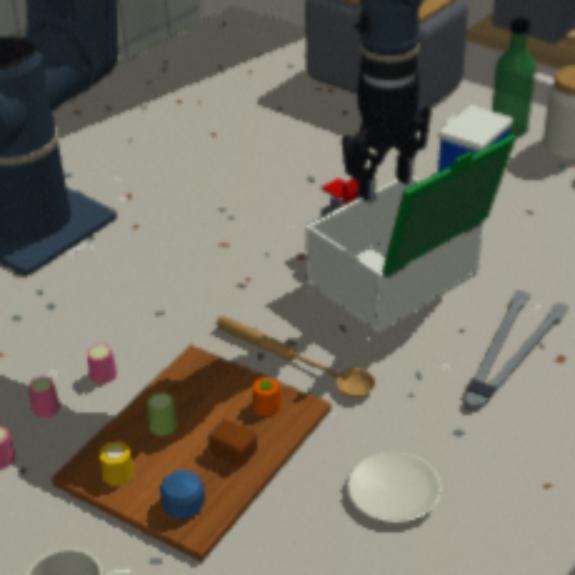

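View pics/t9.png

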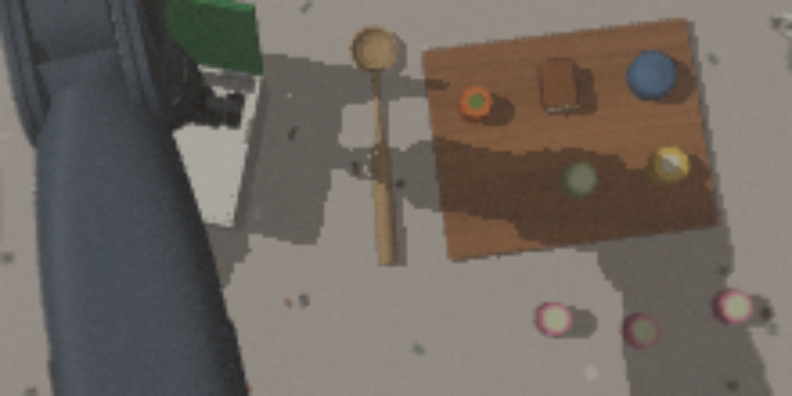

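The courgette is gone from the board, so presumably it's in the caddy. The carrot is unmoved at (476,102) in the top crop and is next.

>>> servo_tool(
  steps=[
    {"dx": 0,"dy": -1,"dz": 0,"wx": 0,"wy": 0,"wz": 0,"gripper": 0.3},
    {"dx": 0,"dy": -1,"dz": 0,"wx": 0,"wy": 0,"wz": 0,"gripper": 0.3},
    {"dx": -0.3,"dy": -1,"dz": 0,"wx": 0,"wy": 0,"wz": 0,"gripper": 0.3},
    {"dx": -0.4,"dy": -1,"dz": 0,"wx": 0,"wy": 0,"wz": 0,"gripper": 0.3},
    {"dx": -0.4,"dy": -1,"dz": 0,"wx": 0,"wy": 0,"wz": 0,"gripper": 0.3},
  ],
)

```text
time_s: 10.2
eef_pos: [0.5396, 0.0515, 0.1703]
ee_rot: [3.141, 0.003, 2.948]
force: [0.5, -0.2, -0.1]
gripper_width: 0.702
```

>>> servo_tool(
  steps=[
    {"dx": -0.4,"dy": -1,"dz": 0,"wx": 0,"wy": 0,"wz": 0,"gripper": 0.3},
    {"dx": -0.4,"dy": -1,"dz": 0,"wx": 0,"wy": 0,"wz": 0,"gripper": 0.3},
    {"dx": -0.4,"dy": -1,"dz": 0.4,"wx": 0,"wy": 0,"wz": 0,"gripper": 0.3},
    {"dx": -0.3,"dy": -1,"dz": 0.6,"wx": 0,"wy": 0,"wz": 0,"gripper": 0.3},
    {"dx": -0.3,"dy": -0.8,"dz": 0.6,"wx": 0,"wy": 0,"wz": 0,"gripper": 0.3},
  ],
)

```text
time_s: 10.7
eef_pos: [0.5612, -0.0758, 0.1301]
ee_rot: [-3.142, 0.004, 2.947]
force: [0.4, 0.3, 0.0]
gripper_width: 0.702
```

```bash
python3 -c "
from h import *
plan(.5585,-.1025,.028,2.947)"
```

```text
pose [ 0.5612 -0.0758  0.1301] [-3.142  0.004  2.947] w 0.702 t 10.7
tool-frame shift in row units [-0.08 -1.07  4.08]
turn units [-0.    0.03  0.  ]
```

>>> servo_tool(
  steps=[
    {"dx": 0,"dy": -0.6,"dz": 0.4,"wx": 0,"wy": 0,"wz": 0,"gripper": 0.3},
    {"dx": -0.08,"dy": -0.47,"dz": 0.7,"wx": 0,"wy": 0,"wz": 0,"gripper": 0.3},
    {"dx": 0,"dy": 0,"dz": 1,"wx": 0,"wy": 0,"wz": 0,"gripper": 0.3},
    {"dx": 0,"dy": 0,"dz": 1,"wx": 0,"wy": 0,"wz": 0,"gripper": 0.3},
    {"dx": 0,"dy": 0,"dz": 0.7,"wx": 0,"wy": 0,"wz": 0,"gripper": 0.3},
  ],
)

```text
time_s: 11.2
eef_pos: [0.5561, -0.1007, 0.0327]
ee_rot: [3.141, -0.001, 2.948]
force: [-0.9, 0.3, -0.2]
gripper_width: 0.698
```

```bash
python3 -c "
from h import *
plan(.5585,-.1025,.026,2.947)
c=cap('scene');cv2.imwrite('pics/s10.png',cv2.resize(c['pixels'][180:310,210:370,::-1],None,fx=4,fy=4))"
```

```text
pose [ 0.5561 -0.1007  0.0327] [ 3.141e+00 -1.000e-03  2.948e+00] w 0.698 t 11.2
tool-frame shift in row units [-0.11 -0.05  0.27]
turn units [ 0.   -0.    0.01]
```

View pics/s10.png

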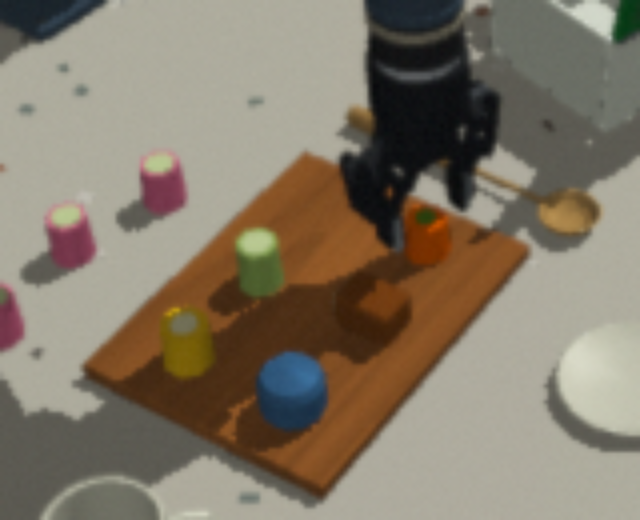

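The fingers straddle the carrot at (428,235). Closing and lifting.

>>> servo_tool(
  steps=[
    {"dx": -0.1,"dy": -0.05,"dz": 0.2,"wx": 0,"wy": 0,"wz": 0,"gripper": 0.3},
    {"dx": 0,"dy": 0,"dz": 0,"wx": 0,"wy": 0,"wz": 0,"gripper": 1},
    {"dx": 0,"dy": 0,"dz": 0,"wx": 0,"wy": 0,"wz": 0,"gripper": 1},
    {"dx": 0,"dy": 0,"dz": 0,"wx": 0,"wy": 0,"wz": 0,"gripper": 1},
    {"dx": 0,"dy": 0,"dz": 0,"wx": 0,"wy": 0,"wz": 0,"gripper": 1},
  ],
)

```text
time_s: 11.75
eef_pos: [0.5602, -0.1032, 0.0307]
ee_rot: [-3.141, 0.004, 2.948]
force: [-0.5, 0.5, 4.4]
gripper_width: 0.362
```

>>> servo_tool(
  steps=[
    {"dx": 0,"dy": 0,"dz": -0.6,"wx": 0,"wy": 0,"wz": 0,"gripper": 1},
    {"dx": 0,"dy": 0,"dz": -1,"wx": 0,"wy": 0,"wz": 0,"gripper": 1},
    {"dx": 0,"dy": 0,"dz": -1,"wx": 0,"wy": 0,"wz": 0,"gripper": 1},
    {"dx": 0.2,"dy": 0.4,"dz": -1,"wx": 0,"wy": 0,"wz": 0,"gripper": 1},
    {"dx": 0.4,"dy": 0.7,"dz": -1,"wx": 0,"wy": 0,"wz": 0,"gripper": 1},
  ],
)

```text
time_s: 12.25
eef_pos: [0.5492, -0.0737, 0.1452]
ee_rot: [-3.141, 0.001, 2.946]
force: [0.0, 0.9, 0.0]
gripper_width: 0.356
```

```bash
python3 -c "
from h import *
plan(*cad(.02,-.005),.065,2.947)
c=cap('top');cv2.imwrite('pics/t11.png',cv2.resize(c['pixels'][150:290,205:425,::-1],None,fx=3.6,fy=3.6))"
```

```text
pose [ 0.5492 -0.0737  0.1452] [-3.141e+00  1.000e-03  2.946e+00] w 0.356 t 12.25
tool-frame shift in row units [ 2.45 11.3   3.2 ]
turn units [-0.    0.01 -0.01]
```

View pics/t11.png

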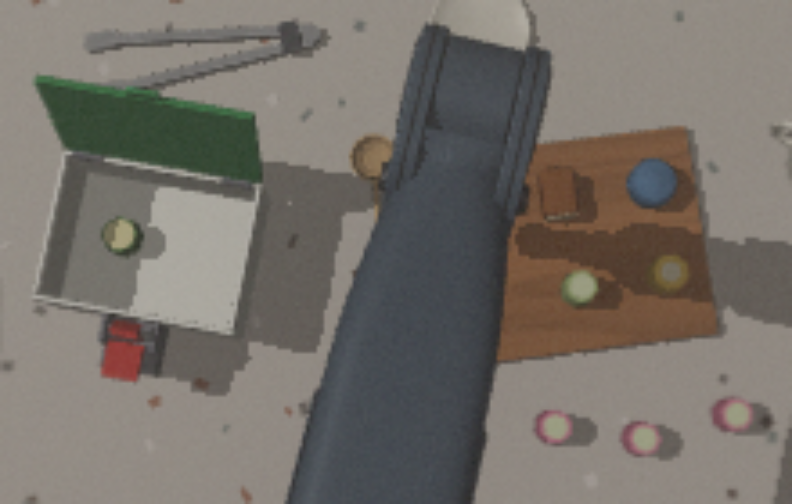

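The courgette stands in the caddy at (122,236) in the crop. Carrying the carrot over.

>>> servo_tool(
  steps=[
    {"dx": 0.4,"dy": 1,"dz": -0.4,"wx": 0,"wy": 0,"wz": 0,"gripper": 1},
    {"dx": 0.4,"dy": 1,"dz": -0.4,"wx": 0,"wy": 0,"wz": 0,"gripper": 1},
    {"dx": 0.4,"dy": 1,"dz": -0.2,"wx": 0,"wy": 0,"wz": 0,"gripper": 1},
    {"dx": 0.4,"dy": 1,"dz": 0,"wx": 0,"wy": 0,"wz": 0,"gripper": 1},
    {"dx": 0.4,"dy": 1,"dz": 0,"wx": 0,"wy": 0,"wz": 0,"gripper": 1},
  ],
)

```text
time_s: 12.8
eef_pos: [0.5241, 0.0602, 0.1696]
ee_rot: [3.141, 0.001, 2.947]
force: [0.7, -0.3, -0.4]
gripper_width: 0.359
```

>>> servo_tool(
  steps=[
    {"dx": 0.4,"dy": 1,"dz": 0,"wx": 0,"wy": 0,"wz": 0,"gripper": 1},
    {"dx": 0,"dy": 1,"dz": 0,"wx": 0,"wy": 0,"wz": 0,"gripper": 1},
    {"dx": 0,"dy": 1,"dz": 0,"wx": 0,"wy": 0,"wz": 0,"gripper": 1},
    {"dx": 0,"dy": 1,"dz": 0,"wx": 0,"wy": 0,"wz": 0,"gripper": 1},
    {"dx": 0,"dy": 0.6,"dz": 0,"wx": 0,"wy": 0,"wz": 0,"gripper": 1},
  ],
)

```text
time_s: 13.3
eef_pos: [0.5366, 0.1756, 0.169]
ee_rot: [3.141, 0.0, 2.949]
force: [0.4, -0.8, -0.0]
gripper_width: 0.361
```

```bash
python3 -c "
from h import *
plan(*cad(.02,-.005),.07,2.947)
c=cap('top');W=pts(c)
p=c['pixels']
print(W[212:219,237:242].reshape(-1,3).round(3)[::4])
cv2.imwrite('pics/t12.png',cv2.resize(p[150:290,205:425,::-1],None,fx=3.6,fy=3.6))"
```

```text
pose [0.5366 0.1756 0.169 ] [3.141 0.    2.949] w 0.361 t 13.3
tool-frame shift in row units [0.01 1.61 3.96]
turn units [0.   0.   0.02]
[[0.465 0.146 0.638]
 [0.466 0.138 0.634]
 [0.463 0.14  0.637]
 [0.461 0.142 0.638]
 [0.459 0.144 0.639]
 [0.457 0.146 0.639]
 [0.456 0.137 0.641]
 [0.455 0.14  0.638]
 [0.452 0.141 0.64 ]]
```

View pics/t12.png

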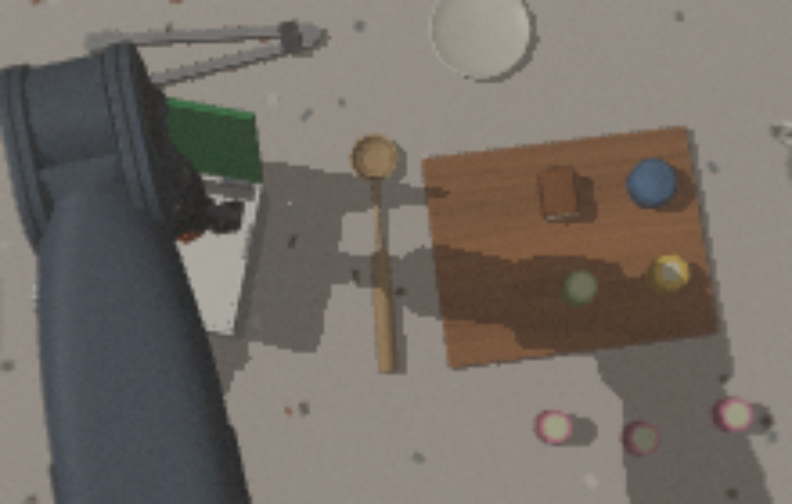

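Carrot still held at (190,235) in the crop, above the mouth's right part.

>>> servo_tool(
  steps=[
    {"dx": 0,"dy": 0.8,"dz": 0,"wx": 0,"wy": 0,"wz": 0,"gripper": 1},
    {"dx": 0,"dy": 0.7,"dz": 0.9,"wx": 0,"wy": 0,"wz": 0,"gripper": 1},
    {"dx": 0,"dy": 0,"dz": 1,"wx": 0,"wy": 0,"wz": 0,"gripper": 1},
    {"dx": 0,"dy": 0,"dz": 1,"wx": 0,"wy": 0,"wz": 0,"gripper": 1},
    {"dx": 0,"dy": 0,"dz": 1,"wx": 0,"wy": 0,"wz": 0,"gripper": 1},
  ],
)

```text
time_s: 13.85
eef_pos: [0.5438, 0.2102, 0.0704]
ee_rot: [-3.141, 0.0, 2.947]
force: [0.5, -0.6, -0.2]
gripper_width: 0.356
```

>>> servo_tool(
  steps=[
    {"dx": 0,"dy": 0,"dz": 0,"wx": 0,"wy": 0,"wz": 0,"gripper": 0.45},
    {"dx": 0,"dy": 0,"dz": 0,"wx": 0,"wy": 0,"wz": 0,"gripper": 0.45},
    {"dx": 0,"dy": 0,"dz": 0,"wx": 0,"wy": 0,"wz": 0,"gripper": 0.45},
    {"dx": 0,"dy": 0,"dz": -0.7,"wx": 0,"wy": 0,"wz": 0,"gripper": 0.45},
    {"dx": 0,"dy": 0,"dz": -1,"wx": 0,"wy": 0,"wz": 0,"gripper": 0.45},
  ],
)

```text
time_s: 14.35
eef_pos: [0.5436, 0.2106, 0.1144]
ee_rot: [-3.141, -0.001, 2.947]
force: [1.4, 0.4, 0.3]
gripper_width: 0.553
```

>>> servo_tool(
  steps=[
    {"dx": 0,"dy": 0,"dz": -1,"wx": 0,"wy": 0,"wz": 0,"gripper": 0.42},
    {"dx": 0,"dy": -0.5,"dz": -1,"wx": 0,"wy": 0,"wz": 0,"gripper": 0.42},
    {"dx": 0,"dy": -1,"dz": -0.5,"wx": 0,"wy": 0,"wz": 0,"gripper": 0.3},
    {"dx": 0,"dy": -1,"dz": 0,"wx": 0,"wy": 0,"wz": 0,"gripper": 0.3},
    {"dx": 0,"dy": -1,"dz": 0,"wx": 0,"wy": 0,"wz": 0,"gripper": 0.3},
  ],
)

```text
time_s: 14.85
eef_pos: [0.5285, 0.1243, 0.1799]
ee_rot: [3.14, 0.006, 2.948]
force: [0.9, 0.2, -0.3]
gripper_width: 0.699
```

```bash
python3 -c "
from h import *
c=cap('scene');cv2.imwrite('pics/s13.png',cv2.resize(c['pixels'][80:310,210:440,::-1],None,fx=2.5,fy=2.5))
plan(.5765,-.188,.1,3.23)"
```

```text
pose [0.5276 0.1207 0.1794] [-3.139  0.005  2.945] w 0.703 t 14.9
tool-frame shift in row units [ -4.32 -11.72   3.23]
turn units [-0.03  0.04 -2.38]
```

View pics/s13.png

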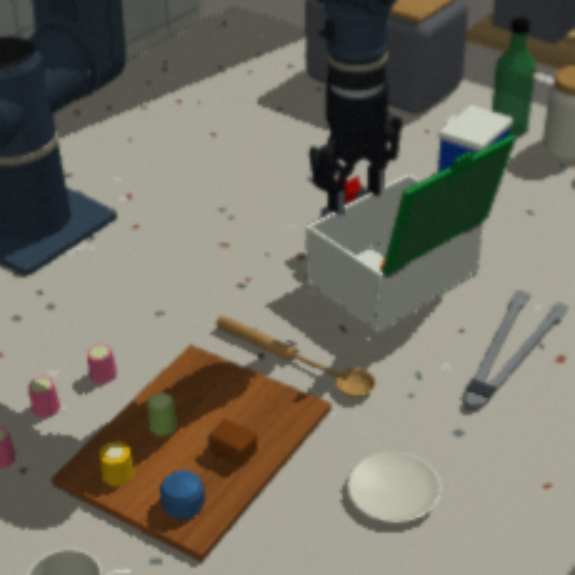

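The carrot is in the caddy, with an orange tip visible at the rim by the lid (385,262). Next is the crust; I'll turn the jaws onto its narrow sides once I'm over the board.

>>> servo_tool(
  steps=[
    {"dx": -0.3,"dy": -1,"dz": 0,"wx": 0,"wy": 0,"wz": 0,"gripper": 0.3},
    {"dx": -0.4,"dy": -1,"dz": 0,"wx": 0,"wy": 0,"wz": 0,"gripper": 0.3},
    {"dx": -0.4,"dy": -1,"dz": 0,"wx": 0,"wy": 0,"wz": 0,"gripper": 0.3},
    {"dx": -0.4,"dy": -1,"dz": 0,"wx": 0,"wy": 0,"wz": 0,"gripper": 0.3},
    {"dx": -0.4,"dy": -1,"dz": 0,"wx": 0,"wy": 0,"wz": 0,"gripper": 0.3},
  ],
)

```text
time_s: 15.4
eef_pos: [0.5506, -0.0081, 0.1786]
ee_rot: [3.141, 0.004, 2.948]
force: [-0.1, 0.0, 0.0]
gripper_width: 0.699
```

>>> servo_tool(
  steps=[
    {"dx": -0.4,"dy": -1,"dz": 0,"wx": 0,"wy": 0,"wz": 0,"gripper": 0.3},
    {"dx": -0.4,"dy": -1,"dz": 0,"wx": 0,"wy": 0,"wz": 0,"gripper": 0.3},
    {"dx": -0.4,"dy": -1,"dz": 0,"wx": 0,"wy": 0,"wz": 0,"gripper": 0.3},
    {"dx": -0.4,"dy": -1,"dz": 0,"wx": 0,"wy": 0,"wz": 0,"gripper": 0.3},
    {"dx": -0.4,"dy": -1,"dz": 0,"wx": 0,"wy": 0,"wz": 0,"gripper": 0.3},
  ],
)

```text
time_s: 15.9
eef_pos: [0.5755, -0.1406, 0.1785]
ee_rot: [-3.141, 0.004, 2.947]
force: [0.3, -0.2, -0.4]
gripper_width: 0.701
```

>>> servo_tool(
  steps=[
    {"dx": -0.3,"dy": -1,"dz": 0.5,"wx": 0,"wy": 0,"wz": 0,"gripper": 0.3},
    {"dx": 0,"dy": 0,"dz": 0.5,"wx": 0,"wy": 0,"wz": -0.8,"gripper": 0.3},
    {"dx": 0,"dy": 0,"dz": 0.5,"wx": 0,"wy": 0,"wz": -0.8,"gripper": 0.3},
    {"dx": 0,"dy": 0,"dz": 0.5,"wx": 0,"wy": 0,"wz": -0.8,"gripper": 0.3},
    {"dx": 0,"dy": 0,"dz": 0,"wx": 0,"wy": 0,"wz": 0,"gripper": 0.3},
  ],
)

```text
time_s: 16.4
eef_pos: [0.5766, -0.1651, 0.1258]
ee_rot: [3.141, -0.001, -3.048]
force: [0.7, -0.4, 0.9]
gripper_width: 0.702
```

```bash
python3 -c "
from h import *
plan(.5765,-.188,.028,3.23)"
```

```text
pose [ 0.5766 -0.1651  0.1258] [ 3.141e+00 -1.000e-03 -3.048e+00] w 0.702 t 16.4
tool-frame shift in row units [ 0.08 -0.91  3.91]
turn units [ 0.   -0.01  0.04]
```

>>> servo_tool(
  steps=[
    {"dx": 0,"dy": -0.5,"dz": 0.2,"wx": 0,"wy": 0,"wz": 0,"gripper": 0.3},
    {"dx": 0,"dy": -0.4,"dz": 0.8,"wx": 0,"wy": 0,"wz": 0,"gripper": 0.3},
    {"dx": 0,"dy": 0,"dz": 0.9,"wx": 0,"wy": 0,"wz": 0,"gripper": 0.3},
    {"dx": 0,"dy": 0,"dz": 1,"wx": 0,"wy": 0,"wz": 0,"gripper": 0.3},
    {"dx": 0,"dy": 0,"dz": 0.7,"wx": 0,"wy": 0,"wz": 0,"gripper": 0.3},
  ],
)

```text
time_s: 16.9
eef_pos: [0.5795, -0.1887, 0.0358]
ee_rot: [-3.141, 0.001, -3.05]
force: [-0.5, 0.6, -0.7]
gripper_width: 0.7
```

```bash
python3 -c "
from h import *
plan(.5765,-.188,.026,3.23)
c=cap('scene');cv2.imwrite('pics/s14.png',cv2.resize(c['pixels'][180:310,210:370,::-1],None,fx=4,fy=4))"
```

```text
pose [ 0.5795 -0.1887  0.0358] [-3.141e+00  1.000e-03 -3.050e+00] w 0.7 t 16.9
tool-frame shift in row units [0.12 0.04 0.39]
turn units [-0.01  0.01  0.03]
```

View pics/s14.png

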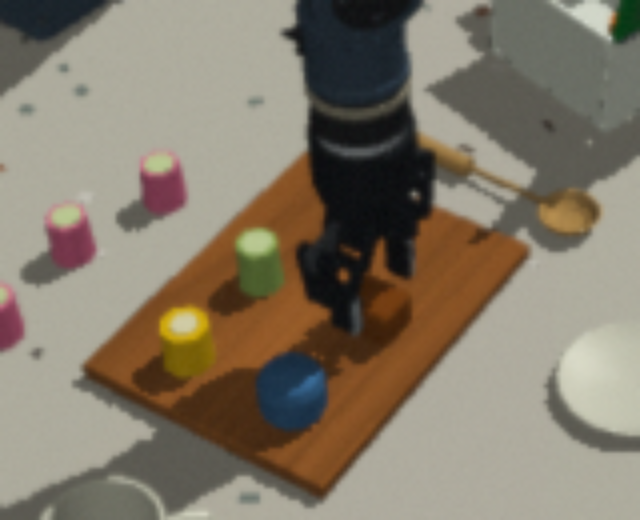

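The fingers straddle the crust at (378,300), clear of the salt pot at (292,390).

>>> servo_tool(
  steps=[
    {"dx": 0.1,"dy": 0,"dz": 0.3,"wx": 0,"wy": 0,"wz": 0,"gripper": 0.3},
    {"dx": 0,"dy": 0,"dz": 0,"wx": 0,"wy": 0,"wz": 0,"gripper": 1},
    {"dx": 0,"dy": 0,"dz": 0,"wx": 0,"wy": 0,"wz": 0,"gripper": 1},
    {"dx": 0,"dy": 0,"dz": 0,"wx": 0,"wy": 0,"wz": 0,"gripper": 1},
    {"dx": 0,"dy": 0,"dz": 0,"wx": 0,"wy": 0,"wz": 0,"gripper": 1},
  ],
)

```text
time_s: 17.45
eef_pos: [0.5778, -0.1883, 0.0303]
ee_rot: [-3.14, 0.003, -3.048]
force: [0.1, -0.0, 2.4]
gripper_width: 0.402
```

>>> servo_tool(
  steps=[
    {"dx": 0,"dy": 0,"dz": -0.6,"wx": 0,"wy": 0,"wz": 0,"gripper": 1},
    {"dx": 0,"dy": 0,"dz": -1,"wx": 0,"wy": 0,"wz": 0,"gripper": 1},
    {"dx": 0,"dy": 0,"dz": -1,"wx": 0,"wy": 0,"wz": 0,"gripper": 1},
    {"dx": 0.2,"dy": 0.4,"dz": -1,"wx": 0,"wy": 0,"wz": 0.8,"gripper": 1},
    {"dx": 0.4,"dy": 0.7,"dz": -1,"wx": 0,"wy": 0,"wz": 0.8,"gripper": 1},
  ],
)

```text
time_s: 17.95
eef_pos: [0.561, -0.1614, 0.1456]
ee_rot: [-3.141, 0.001, 3.038]
force: [0.9, 0.6, -1.2]
gripper_width: 0.404
```

```bash
cat >> h.py <<'E'
def cadframe(p):
    c,s=np.cos(PSI),np.sin(PSI);d=np.asarray(p)[...,:2]-C
    return np.stack([c*d[...,0]+s*d[...,1],-s*d[...,0]+c*d[...,1]],-1)
def inside(c):
    W=pts(c);f=cadframe(W);z=W[...,2]
    m=((np.abs(f[...,0])<.065)&(np.abs(f[...,1])<.09)&(z>.018)&(z<.095)).astype(np.uint8)
    n,l,st,ce=cv2.connectedComponentsWithStats(m)
    for i in range(1,n):
        if st[i,4]<25: continue
        q=l==i; zt=np.percentile(z[q],90); t=q&(z>zt-.006)
        print('in',f[t].mean(0).round(3),'ztop',zt.round(3),'n',st[i,4],'rgb',c['pixels'][q].mean(0).round())
E
python3 -c "
from h import *
plan(*cad(.01,-.06),.065,2.947)
c=cap('top');inside(c);cv2.imwrite('pics/t15.png',cv2.resize(c['pixels'][150:290,205:425,::-1],None,fx=3.6,fy=3.6))"
```

```text
pose [ 0.561  -0.1614  0.1456] [-3.141e+00  1.000e-03  3.038e+00] w 0.404 t 17.95
tool-frame shift in row units [ 2.83 12.76  3.21]
turn units [-0.01  0.01  0.76]
in [0.009 0.041] ztop 0.042 n 90 rgb [117. 116.  90.]
in [ 0.011 -0.013] ztop 0.043 n 71 rgb [131.  93.  62.]
```

View pics/t15.png

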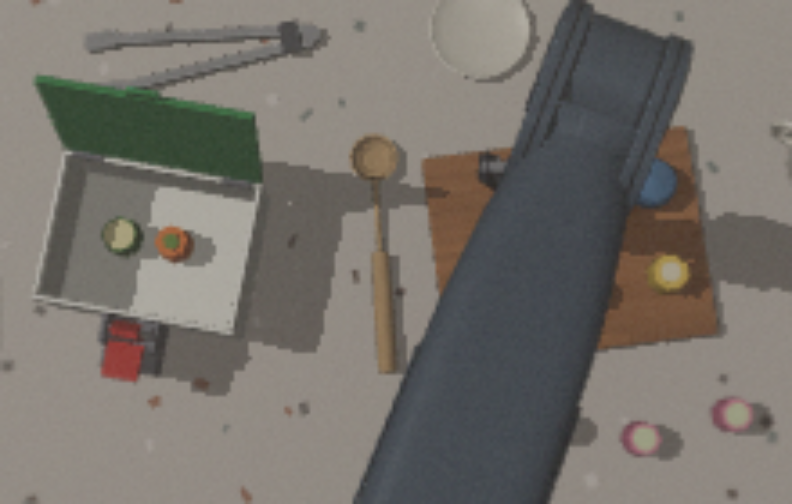

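Courgette and carrot stand inside at caddy (0.009,0.041) and (0.011,−0.013). The crust goes at (0.005,−0.055).

>>> servo_tool(
  steps=[
    {"dx": 0.3,"dy": 1,"dz": -0.4,"wx": 0,"wy": 0,"wz": 0.76,"gripper": 1},
    {"dx": 0.2,"dy": 1,"dz": -0.4,"wx": 0,"wy": 0,"wz": 0,"gripper": 1},
    {"dx": 0.2,"dy": 1,"dz": -0.2,"wx": 0,"wy": 0,"wz": 0,"gripper": 1},
    {"dx": 0.2,"dy": 1,"dz": 0,"wx": 0,"wy": 0,"wz": 0,"gripper": 1},
    {"dx": 0.2,"dy": 1,"dz": 0,"wx": 0,"wy": 0,"wz": 0,"gripper": 1},
  ],
)

```text
time_s: 18.5
eef_pos: [0.5551, -0.0321, 0.17]
ee_rot: [3.142, 0.002, 2.953]
force: [0.1, -0.2, -1.2]
gripper_width: 0.403
```

>>> servo_tool(
  steps=[
    {"dx": 0.2,"dy": 1,"dz": 0,"wx": 0,"wy": 0,"wz": 0,"gripper": 1},
    {"dx": 0.2,"dy": 1,"dz": 0,"wx": 0,"wy": 0,"wz": 0,"gripper": 1},
    {"dx": 0.2,"dy": 1,"dz": 0,"wx": 0,"wy": 0,"wz": 0,"gripper": 1},
    {"dx": 0.2,"dy": 1,"dz": 0,"wx": 0,"wy": 0,"wz": 0,"gripper": 1},
    {"dx": 0.2,"dy": 1,"dz": 0,"wx": 0,"wy": 0,"wz": 0,"gripper": 1},
  ],
)

```text
time_s: 19.0
eef_pos: [0.5538, 0.0955, 0.1696]
ee_rot: [3.141, 0.001, 2.953]
force: [-0.1, 0.3, 0.3]
gripper_width: 0.404
```

```bash
python3 -c "
from h import *
plan(*cad(.005,-.055),.065,2.947)
c=cap('scene');cv2.imwrite('pics/s16.png',cv2.resize(c['pixels'][80:310,210:440,::-1],None,fx=2.5,fy=2.5))
"
```

```text
pose [0.5538 0.0955 0.1696] [3.141e+00 1.000e-03 2.953e+00] w 0.404 t 19.0
tool-frame shift in row units [1.89 2.64 4.18]
turn units [0.   0.01 0.05]
```

View pics/s16.png

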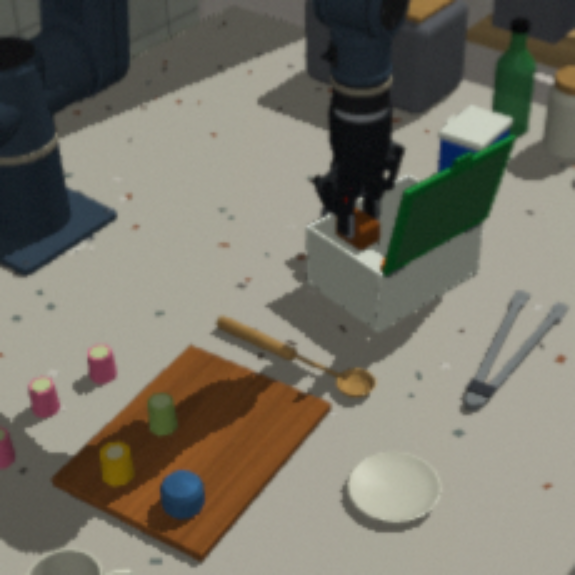

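The crust is held at (360,230), near the lid's right end. I'll bring it forward and across, then lower it.

>>> servo_tool(
  steps=[
    {"dx": 0.9,"dy": 0.6,"dz": 0,"wx": 0,"wy": 0,"wz": 0,"gripper": 1},
    {"dx": 0.9,"dy": 1,"dz": 0,"wx": 0,"wy": 0,"wz": 0,"gripper": 1},
    {"dx": 0.1,"dy": 1,"dz": 0,"wx": 0,"wy": 0,"wz": 0,"gripper": 1},
    {"dx": 0,"dy": 0,"dz": 1,"wx": 0,"wy": 0,"wz": 0,"gripper": 1},
    {"dx": 0,"dy": 0,"dz": 1,"wx": 0,"wy": 0,"wz": 0,"gripper": 1},
  ],
)

```text
time_s: 19.55
eef_pos: [0.5205, 0.1683, 0.1203]
ee_rot: [3.14, 0.004, 2.955]
force: [-0.5, -0.6, -1.4]
gripper_width: 0.406
```

```bash
python3 -c "
from h import *
plan(*cad(.005,-.055),.065,2.947)
"
```

```text
pose [0.5205 0.1683 0.1203] [3.14  0.004 2.955] w 0.406 t 19.55
tool-frame shift in row units [0.04 0.02 2.21]
turn units [0.01 0.03 0.07]
```

>>> servo_tool(
  steps=[
    {"dx": 0,"dy": 0,"dz": 1,"wx": 0,"wy": 0,"wz": 0,"gripper": 1},
    {"dx": 0,"dy": 0,"dz": 1,"wx": 0,"wy": 0,"wz": 0,"gripper": 1},
    {"dx": 0,"dy": 0,"dz": 0,"wx": 0,"wy": 0,"wz": 0,"gripper": 0.48},
    {"dx": 0,"dy": 0,"dz": 0,"wx": 0,"wy": 0,"wz": 0,"gripper": 0.48},
    {"dx": 0,"dy": 0,"dz": 0,"wx": 0,"wy": 0,"wz": 0,"gripper": 0.48},
  ],
)

```text
time_s: 20.05
eef_pos: [0.5208, 0.1673, 0.0708]
ee_rot: [3.14, 0.003, 2.952]
force: [-0.0, -0.0, 0.5]
gripper_width: 0.517
```

>>> servo_tool(
  steps=[
    {"dx": 0,"dy": 0,"dz": -0.7,"wx": 0,"wy": 0,"wz": 0,"gripper": 0.48},
    {"dx": 0,"dy": 0,"dz": -1,"wx": 0,"wy": 0,"wz": 0,"gripper": 0.48},
    {"dx": 0,"dy": 0,"dz": -1,"wx": 0,"wy": 0,"wz": 0,"gripper": 0.48},
    {"dx": 0,"dy": -0.5,"dz": -1,"wx": 0,"wy": 0,"wz": 0,"gripper": 0.4},
    {"dx": 0,"dy": -1,"dz": -0.5,"wx": 0,"wy": 0,"wz": 0,"gripper": 0.3},
  ],
)

```text
time_s: 20.55
eef_pos: [0.5148, 0.1313, 0.179]
ee_rot: [3.138, 0.008, 2.955]
force: [1.5, -0.5, 0.6]
gripper_width: 0.7
```

>>> servo_tool(
  steps=[
    {"dx": 0.1,"dy": -1,"dz": 0,"wx": 0,"wy": 0,"wz": 0,"gripper": 0.3},
    {"dx": 0.1,"dy": -1,"dz": 0,"wx": 0,"wy": 0,"wz": 0,"gripper": 0.3},
    {"dx": 0.1,"dy": -1,"dz": 0,"wx": 0,"wy": 0,"wz": 0,"gripper": 0.3},
    {"dx": 0,"dy": -1,"dz": 0,"wx": 0,"wy": 0,"wz": 0,"gripper": 0.3},
    {"dx": 0,"dy": -1,"dz": 0,"wx": 0,"wy": 0,"wz": 0,"gripper": 0.3},
  ],
)

```text
time_s: 21.05
eef_pos: [0.4823, 0.0078, 0.1762]
ee_rot: [3.141, 0.005, 2.953]
force: [-0.5, 0.2, 0.6]
gripper_width: 0.697
```

```bash
python3 -c "
from h import *
plan(.478,-.2055,.10,2.947)
c=cap('top');inside(c);cv2.imwrite('pics/t17.png',cv2.resize(c['pixels'][150:290,205:425,::-1],None,fx=3.6,fy=3.6))"
```

```text
pose [0.4823 0.0078 0.1762] [3.141 0.005 2.953] w 0.697 t 21.05
tool-frame shift in row units [-1.42 -8.41  3.05]
turn units [0.   0.04 0.05]
in [0.01  0.041] ztop 0.042 n 86 rgb [116. 115.  89.]
in [ 0.011 -0.014] ztop 0.044 n 74 rgb [127.  90.  59.]
in [-0.005 -0.059] ztop 0.041 n 140 rgb [103.  75.  57.]
```

View pics/t17.png

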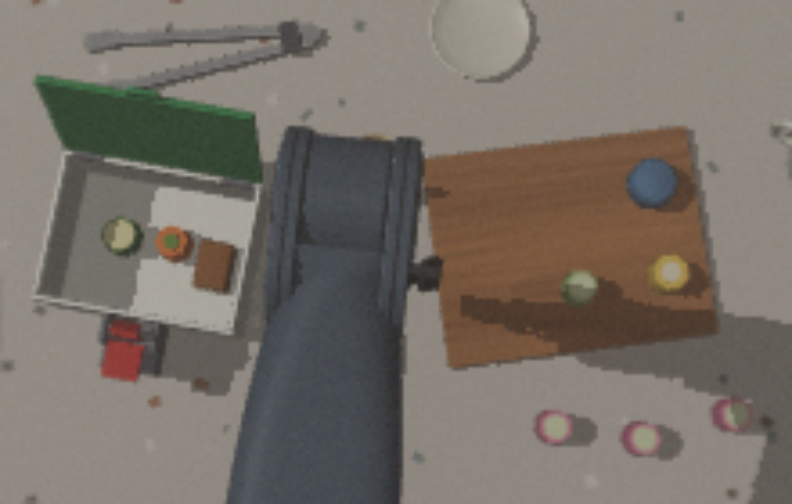

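The crust sits inside at (-0.005,-0.059). The stalk at (580,287) in the crop is unmoved and is next.

>>> servo_tool(
  steps=[
    {"dx": -0.2,"dy": -1,"dz": 0,"wx": 0,"wy": 0,"wz": 0,"gripper": 0.3},
    {"dx": -0.2,"dy": -1,"dz": 0,"wx": 0,"wy": 0,"wz": 0,"gripper": 0.3},
    {"dx": -0.2,"dy": -1,"dz": 0,"wx": 0,"wy": 0,"wz": 0,"gripper": 0.3},
    {"dx": -0.2,"dy": -1,"dz": 0,"wx": 0,"wy": 0,"wz": 0,"gripper": 0.3},
    {"dx": -0.2,"dy": -1,"dz": 0,"wx": 0,"wy": 0,"wz": 0,"gripper": 0.3},
  ],
)

```text
time_s: 21.6
eef_pos: [0.4835, -0.1199, 0.176]
ee_rot: [-3.141, 0.004, 2.952]
force: [-0.5, -0.4, -0.0]
gripper_width: 0.699
```

>>> servo_tool(
  steps=[
    {"dx": -0.2,"dy": -1,"dz": 0.3,"wx": 0,"wy": 0,"wz": 0,"gripper": 0.3},
    {"dx": -0.2,"dy": -1,"dz": 0.6,"wx": 0,"wy": 0,"wz": 0,"gripper": 0.3},
    {"dx": 0,"dy": -1,"dz": 0.6,"wx": 0,"wy": 0,"wz": 0,"gripper": 0.3},
    {"dx": 0,"dy": -0.4,"dz": 0.6,"wx": 0,"wy": 0,"wz": 0,"gripper": 0.3},
    {"dx": 0,"dy": 0,"dz": 0.5,"wx": 0,"wy": 0,"wz": 0,"gripper": 0.3},
  ],
)

```text
time_s: 22.1
eef_pos: [0.4767, -0.205, 0.1088]
ee_rot: [-3.141, 0.002, 2.95]
force: [-0.4, 1.1, -0.1]
gripper_width: 0.7
```

```bash
python3 -c "
from h import *
plan(.478,-.2055,.032,2.947)"
```

```text
pose [ 0.4767 -0.205   0.1088] [-3.141e+00  2.000e-03  2.950e+00] w 0.7 t 22.1
tool-frame shift in row units [-0.05 -0.01  3.07]
turn units [-0.    0.01  0.03]
```

>>> servo_tool(
  steps=[
    {"dx": -0.05,"dy": 0,"dz": 0.6,"wx": 0,"wy": 0,"wz": 0,"gripper": 0.3},
    {"dx": 0,"dy": 0,"dz": 0.8,"wx": 0,"wy": 0,"wz": 0,"gripper": 0.3},
    {"dx": 0,"dy": 0,"dz": 0.8,"wx": 0,"wy": 0,"wz": 0,"gripper": 0.3},
    {"dx": 0,"dy": 0,"dz": 0.8,"wx": 0,"wy": 0,"wz": 0,"gripper": 0.3},
    {"dx": 0,"dy": 0,"dz": 0,"wx": 0,"wy": 0,"wz": 0,"gripper": 0.3},
  ],
)

```text
time_s: 22.6
eef_pos: [0.4752, -0.2012, 0.0299]
ee_rot: [3.139, -0.006, 2.954]
force: [-0.8, 0.8, -0.6]
gripper_width: 0.704
```

```bash
python3 -c "
from h import *
plan(.478,-.2055,.032,2.947)
c=cap('scene');cv2.imwrite('pics/s18.png',cv2.resize(c['pixels'][180:310,210:370,::-1],None,fx=4,fy=4))"
```

```text
pose [ 0.4752 -0.2012  0.0299] [ 3.139 -0.006  2.954] w 0.704 t 22.6
tool-frame shift in row units [-0.14 -0.15 -0.08]
turn units [ 0.02 -0.05  0.06]
```

View pics/s18.png

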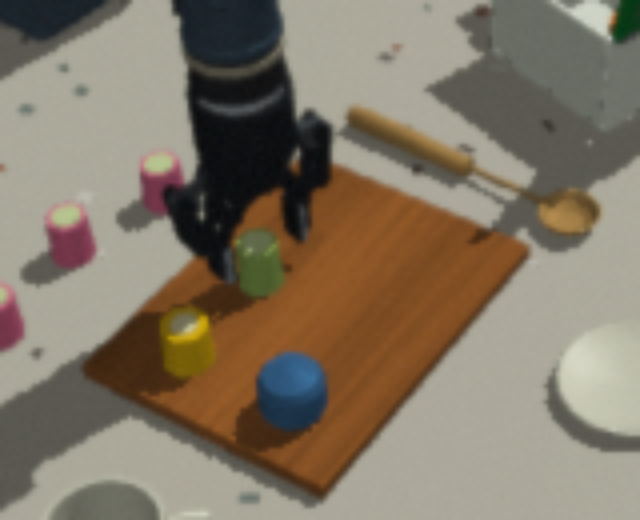

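The fingers straddle the stalk at (258,263), clear of the cob. Closing.

>>> servo_tool(
  steps=[
    {"dx": -0.12,"dy": -0.12,"dz": 0,"wx": 0,"wy": 0,"wz": 0,"gripper": 0.3},
    {"dx": 0,"dy": 0,"dz": 0,"wx": 0,"wy": 0,"wz": 0,"gripper": 1},
    {"dx": 0,"dy": 0,"dz": 0,"wx": 0,"wy": 0,"wz": 0,"gripper": 1},
    {"dx": 0,"dy": 0,"dz": 0,"wx": 0,"wy": 0,"wz": 0,"gripper": 1},
    {"dx": 0,"dy": 0,"dz": 0,"wx": 0,"wy": 0,"wz": 0,"gripper": 1},
  ],
)

```text
time_s: 23.15
eef_pos: [0.4815, -0.2085, 0.0356]
ee_rot: [-3.141, 0.004, 2.952]
force: [-0.3, 0.3, 6.0]
gripper_width: 0.362
```

>>> servo_tool(
  steps=[
    {"dx": 0,"dy": 0,"dz": -0.6,"wx": 0,"wy": 0,"wz": 0,"gripper": 1},
    {"dx": 0,"dy": 0,"dz": -1,"wx": 0,"wy": 0,"wz": 0,"gripper": 1},
    {"dx": 0,"dy": 0,"dz": -1,"wx": 0,"wy": 0,"wz": 0,"gripper": 1},
    {"dx": 0,"dy": 0.4,"dz": -1,"wx": 0,"wy": 0,"wz": 0,"gripper": 1},
    {"dx": 0,"dy": 0.7,"dz": -1,"wx": 0,"wy": 0,"wz": 0,"gripper": 1},
  ],
)

```text
time_s: 23.65
eef_pos: [0.4847, -0.1811, 0.1492]
ee_rot: [-3.141, -0.001, 2.95]
force: [0.5, 0.3, -1.2]
gripper_width: 0.362
```

```bash
python3 -c "
from h import *
plan(*cad(-.035,-.015),.07,2.947)
c=cap('scene');cv2.imwrite('pics/s19.png',cv2.resize(c['pixels'][80:310,210:440,::-1],None,fx=2.5,fy=2.5))"
```

```text
pose [ 0.4847 -0.1811  0.1492] [-3.141e+00 -1.000e-03  2.950e+00] w 0.362 t 23.65
tool-frame shift in row units [ 2.88 15.62  3.17]
turn units [-0.   -0.    0.03]
```

View pics/s19.png

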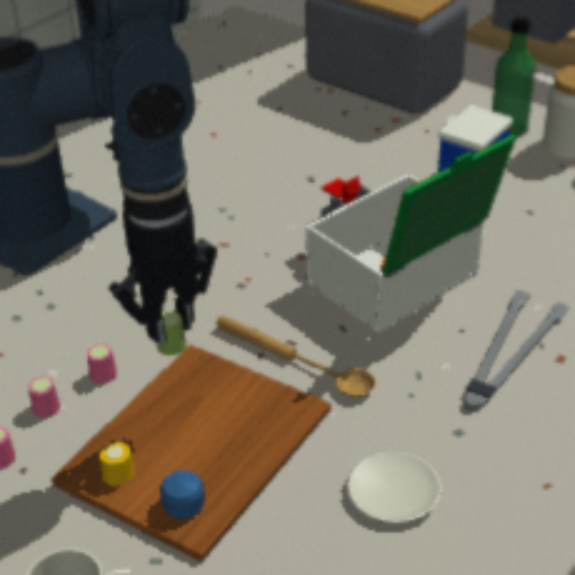

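The stalk is held at (172,333). Carrying it to the front-centre of the caddy.

>>> servo_tool(
  steps=[
    {"dx": 0.2,"dy": 1,"dz": -0.6,"wx": 0,"wy": 0,"wz": 0,"gripper": 1},
    {"dx": 0.2,"dy": 1,"dz": -0.6,"wx": 0,"wy": 0,"wz": 0,"gripper": 1},
    {"dx": 0.2,"dy": 1,"dz": -0.2,"wx": 0,"wy": 0,"wz": 0,"gripper": 1},
    {"dx": 0.2,"dy": 1,"dz": 0,"wx": 0,"wy": 0,"wz": 0,"gripper": 1},
    {"dx": 0.2,"dy": 1,"dz": 0,"wx": 0,"wy": 0,"wz": 0,"gripper": 1},
  ],
)

```text
time_s: 24.2
eef_pos: [0.484, -0.0523, 0.1837]
ee_rot: [-3.142, 0.0, 2.952]
force: [0.3, -0.2, -0.6]
gripper_width: 0.361
```

>>> servo_tool(
  steps=[
    {"dx": 0.2,"dy": 1,"dz": 0,"wx": 0,"wy": 0,"wz": 0,"gripper": 1},
    {"dx": 0.2,"dy": 1,"dz": 0,"wx": 0,"wy": 0,"wz": 0,"gripper": 1},
    {"dx": 0.2,"dy": 1,"dz": 0,"wx": 0,"wy": 0,"wz": 0,"gripper": 1},
    {"dx": 0.2,"dy": 1,"dz": 0,"wx": 0,"wy": 0,"wz": 0,"gripper": 1},
    {"dx": 0.2,"dy": 1,"dz": 0,"wx": 0,"wy": 0,"wz": 0,"gripper": 1},
  ],
)

```text
time_s: 24.7
eef_pos: [0.4827, 0.0752, 0.1832]
ee_rot: [-3.141, -0.0, 2.952]
force: [0.4, 0.5, 0.1]
gripper_width: 0.364
```

>>> servo_tool(
  steps=[
    {"dx": 0.2,"dy": 1,"dz": 0,"wx": 0,"wy": 0,"wz": 0,"gripper": 1},
    {"dx": 0.2,"dy": 1,"dz": 0,"wx": 0,"wy": 0,"wz": 0,"gripper": 1},
    {"dx": 0.2,"dy": 1,"dz": 0,"wx": 0,"wy": 0,"wz": 0,"gripper": 1},
    {"dx": 0.2,"dy": 1,"dz": 0,"wx": 0,"wy": 0,"wz": 0,"gripper": 1},
    {"dx": 0,"dy": 1,"dz": 0,"wx": 0,"wy": 0,"wz": 0,"gripper": 1},
  ],
)

```text
time_s: 25.2
eef_pos: [0.4863, 0.2018, 0.1833]
ee_rot: [-3.141, -0.001, 2.953]
force: [-0.6, -0.5, -0.6]
gripper_width: 0.361
```

```bash
python3 -c "
from h import *
plan(*cad(-.035,-.015),.07,2.947)
c=cap('scene');cv2.imwrite('pics/s20.png',cv2.resize(c['pixels'][80:310,210:440,::-1],None,fx=2.5,fy=2.5))"
```

```text
pose [0.4863 0.2018 0.1833] [-3.141e+00 -1.000e-03  2.953e+00] w 0.361 t 25.2
tool-frame shift in row units [0.02 0.58 4.53]
turn units [-0.   -0.01  0.05]
```

View pics/s20.png

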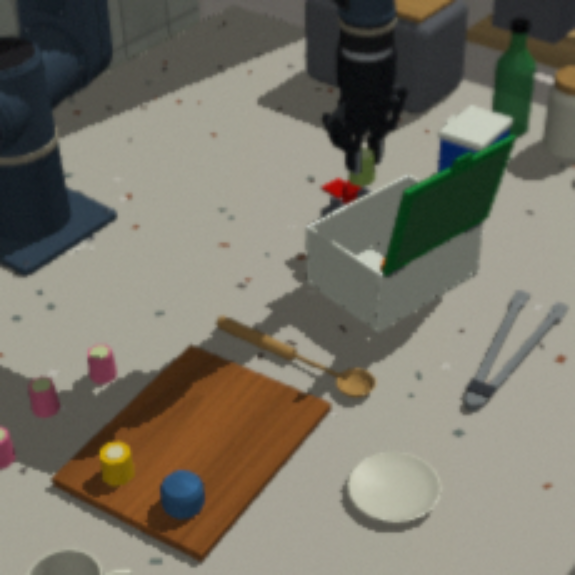

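>>> servo_tool(
  steps=[
    {"dx": 0,"dy": 0.9,"dz": 0.5,"wx": 0,"wy": 0,"wz": 0,"gripper": 1},
    {"dx": 0,"dy": 0,"dz": 1,"wx": 0,"wy": 0,"wz": 0,"gripper": 1},
    {"dx": 0,"dy": 0,"dz": 1,"wx": 0,"wy": 0,"wz": 0,"gripper": 1},
    {"dx": 0,"dy": 0,"dz": 1,"wx": 0,"wy": 0,"wz": 0,"gripper": 1},
    {"dx": 0,"dy": 0,"dz": 1,"wx": 0,"wy": 0,"wz": 0,"gripper": 1},
  ],
)

```text
time_s: 25.75
eef_pos: [0.4908, 0.2227, 0.0697]
ee_rot: [-3.141, -0.0, 2.953]
force: [0.4, 0.8, -0.4]
gripper_width: 0.361
```

>>> servo_tool(
  steps=[
    {"dx": 0,"dy": 0,"dz": 0.3,"wx": 0,"wy": 0,"wz": 0,"gripper": 1},
    {"dx": 0,"dy": 0,"dz": 0,"wx": 0,"wy": 0,"wz": 0,"gripper": 0.5},
    {"dx": 0,"dy": 0,"dz": 0,"wx": 0,"wy": 0,"wz": 0,"gripper": 0.5},
    {"dx": 0,"dy": 0,"dz": 0,"wx": 0,"wy": 0,"wz": 0,"gripper": 0.5},
    {"dx": 0,"dy": 0,"dz": -0.6,"wx": 0,"wy": 0,"wz": 0,"gripper": 0.5},
  ],
)

```text
time_s: 26.25
eef_pos: [0.4903, 0.2226, 0.0784]
ee_rot: [-3.141, -0.002, 2.952]
force: [0.3, -0.2, -0.7]
gripper_width: 0.498
```

>>> servo_tool(
  steps=[
    {"dx": 0,"dy": 0,"dz": -1,"wx": 0,"wy": 0,"wz": 0,"gripper": 0.5},
    {"dx": 0,"dy": 0,"dz": -1,"wx": 0,"wy": 0,"wz": 0,"gripper": 0.5},
    {"dx": 0,"dy": -0.5,"dz": -1,"wx": 0,"wy": 0,"wz": 0,"gripper": 0.4},
    {"dx": 0,"dy": -1,"dz": -1,"wx": 0,"wy": 0,"wz": 0,"gripper": 0.3},
    {"dx": 0,"dy": -1,"dz": -0.3,"wx": 0,"wy": 0,"wz": 0,"gripper": 0.3},
  ],
)

```text
time_s: 26.75
eef_pos: [0.4816, 0.1616, 0.1922]
ee_rot: [3.138, 0.009, 2.954]
force: [0.9, -0.3, 0.6]
gripper_width: 0.698
```

>>> servo_tool(
  steps=[
    {"dx": -0.1,"dy": -1,"dz": 0,"wx": 0,"wy": 0,"wz": 0,"gripper": 0.3},
    {"dx": -0.1,"dy": -1,"dz": 0,"wx": 0,"wy": 0,"wz": 0,"gripper": 0.3},
    {"dx": -0.2,"dy": -1,"dz": 0,"wx": 0,"wy": 0,"wz": 0,"gripper": 0.3},
    {"dx": -0.2,"dy": -1,"dz": 0,"wx": 0,"wy": 0,"wz": 0,"gripper": 0.3},
    {"dx": -0.2,"dy": -1,"dz": 0,"wx": 0,"wy": 0,"wz": 0,"gripper": 0.3},
  ],
)

```text
time_s: 27.25
eef_pos: [0.4762, 0.034, 0.1887]
ee_rot: [3.141, 0.004, 2.953]
force: [0.7, 0.1, 0.1]
gripper_width: 0.697
```

```bash
python3 -c "
from h import *
plan(.4905,-.296,.10,2.947)
c=cap('top');inside(c);W=pts(c);cv2.imwrite('pics/t21.png',cv2.resize(c['pixels'][150:290,205:425,::-1],None,fx=3.6,fy=3.6))
z=W[...,2];m=((z>.035)).astype(np.uint8);m[:,:380]=0;m[:,402:]=0;m[:216]=0;m[236:]=0
q=W[m>0];print(len(q),q.mean(0),(q.min(0)+q.max(0))/2)"
```

```text
pose [0.4762 0.034  0.1887] [3.141 0.004 2.953] w 0.697 t 27.25
tool-frame shift in row units [ -3.03 -12.86   3.55]
turn units [0.   0.03 0.05]
in [0.009 0.041] ztop 0.042 n 89 rgb [115. 114.  88.]
in [ 0.012 -0.013] ztop 0.044 n 73 rgb [127.  89.  57.]
in [-0.005 -0.058] ztop 0.042 n 111 rgb [108.  78.  58.]
in [-0.041 -0.01 ] ztop 0.05 n 77 rgb [130. 133. 106.]
86 [ 0.49021944 -0.29504617  0.05044118] [ 0.49061701 -0.29596768  0.04637083]
```

View pics/t21.png

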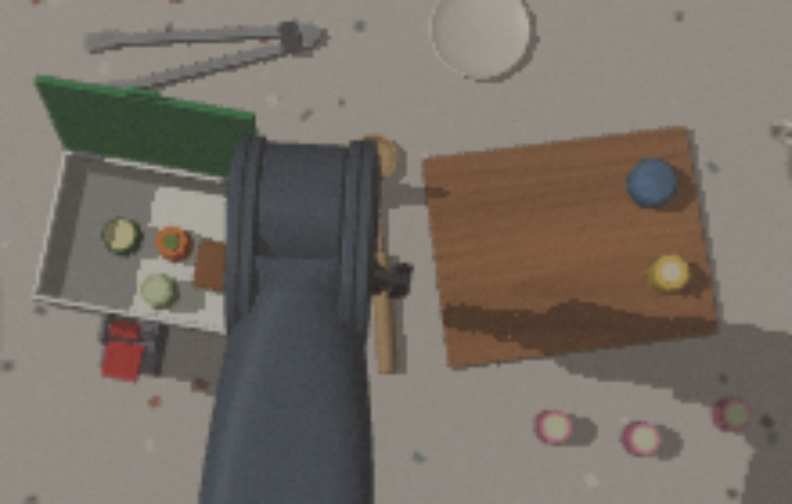

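Four are inside. The cob at (670,272) in the crop is unmoved and is last.

>>> servo_tool(
  steps=[
    {"dx": -0.2,"dy": -1,"dz": 0,"wx": 0,"wy": 0,"wz": 0,"gripper": 0.3},
    {"dx": -0.2,"dy": -1,"dz": 0,"wx": 0,"wy": 0,"wz": 0,"gripper": 0.3},
    {"dx": -0.2,"dy": -1,"dz": 0,"wx": 0,"wy": 0,"wz": 0,"gripper": 0.3},
    {"dx": -0.2,"dy": -1,"dz": 0,"wx": 0,"wy": 0,"wz": 0,"gripper": 0.3},
    {"dx": -0.2,"dy": -1,"dz": 0,"wx": 0,"wy": 0,"wz": 0,"gripper": 0.3},
  ],
)

```text
time_s: 27.8
eef_pos: [0.4772, -0.0936, 0.1885]
ee_rot: [-3.141, 0.003, 2.952]
force: [1.0, 0.0, -0.5]
gripper_width: 0.698
```

>>> servo_tool(
  steps=[
    {"dx": -0.3,"dy": -1,"dz": 0,"wx": 0,"wy": 0,"wz": 0,"gripper": 0.3},
    {"dx": -0.3,"dy": -1,"dz": 0,"wx": 0,"wy": 0,"wz": 0,"gripper": 0.3},
    {"dx": -0.3,"dy": -1,"dz": 0,"wx": 0,"wy": 0,"wz": 0,"gripper": 0.3},
    {"dx": -0.3,"dy": -1,"dz": 0,"wx": 0,"wy": 0,"wz": 0,"gripper": 0.3},
    {"dx": -0.3,"dy": -1,"dz": 0,"wx": 0,"wy": 0,"wz": 0,"gripper": 0.3},
  ],
)

```text
time_s: 28.3
eef_pos: [0.4906, -0.2236, 0.1885]
ee_rot: [-3.141, 0.003, 2.952]
force: [-0.4, 0.3, 0.0]
gripper_width: 0.697
```

>>> servo_tool(
  steps=[
    {"dx": -0.2,"dy": -1,"dz": 0.4,"wx": 0,"wy": 0,"wz": 0,"gripper": 0.3},
    {"dx": -0.2,"dy": -1,"dz": 0.7,"wx": 0,"wy": 0,"wz": 0,"gripper": 0.3},
    {"dx": -0.1,"dy": -0.8,"dz": 0.7,"wx": 0,"wy": 0,"wz": 0,"gripper": 0.3},
    {"dx": 0,"dy": 0,"dz": 0.7,"wx": 0,"wy": 0,"wz": 0,"gripper": 0.3},
    {"dx": 0,"dy": 0,"dz": 0.7,"wx": 0,"wy": 0,"wz": 0,"gripper": 0.3},
  ],
)

```text
time_s: 28.8
eef_pos: [0.4897, -0.2948, 0.1076]
ee_rot: [-3.14, 0.003, 2.951]
force: [0.2, -0.5, -0.1]
gripper_width: 0.699
```

```bash
python3 -c "
from h import *
plan(.4905,-.296,.029,2.947)"
```

```text
pose [ 0.4897 -0.2948  0.1076] [-3.140e+00  3.000e-03  2.951e+00] w 0.699 t 28.8
tool-frame shift in row units [-0.03 -0.04  3.15]
turn units [-0.01  0.02  0.03]
```

>>> servo_tool(
  steps=[
    {"dx": -0.03,"dy": -0.04,"dz": 0.7,"wx": 0,"wy": 0,"wz": 0,"gripper": 0.3},
    {"dx": 0,"dy": 0,"dz": 0.9,"wx": 0,"wy": 0,"wz": 0,"gripper": 0.3},
    {"dx": 0,"dy": 0,"dz": 0.9,"wx": 0,"wy": 0,"wz": 0,"gripper": 0.3},
    {"dx": 0,"dy": 0,"dz": 0.55,"wx": 0,"wy": 0,"wz": 0,"gripper": 0.3},
    {"dx": 0,"dy": 0,"dz": 0,"wx": 0,"wy": 0,"wz": 0,"gripper": 0.3},
  ],
)

```text
time_s: 29.3
eef_pos: [0.4885, -0.2936, 0.0285]
ee_rot: [3.14, -0.003, 2.952]
force: [-0.5, 0.9, -0.3]
gripper_width: 0.7
```

```bash
python3 -c "
from h import *
plan(.4905,-.296,.029,2.947)
c=cap('scene');cv2.imwrite('pics/s22.png',cv2.resize(c['pixels'][180:310,210:370,::-1],None,fx=4,fy=4))"
```

```text
pose [ 0.4885 -0.2936  0.0285] [ 3.140e+00 -3.000e-03  2.952e+00] w 0.7 t 29.3
tool-frame shift in row units [-0.1  -0.08 -0.02]
turn units [ 0.01 -0.02  0.05]
```

View pics/s22.png

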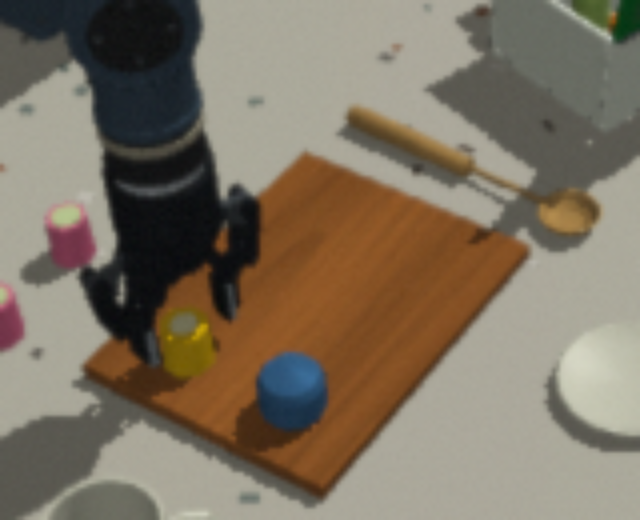

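The cob at (187,342) is between the fingers. Closing.

>>> servo_tool(
  steps=[
    {"dx": -0.1,"dy": -0.08,"dz": 0,"wx": 0,"wy": 0,"wz": 0,"gripper": 0.3},
    {"dx": 0,"dy": 0,"dz": 0,"wx": 0,"wy": 0,"wz": 0,"gripper": 1},
    {"dx": 0,"dy": 0,"dz": 0,"wx": 0,"wy": 0,"wz": 0,"gripper": 1},
    {"dx": 0,"dy": 0,"dz": 0,"wx": 0,"wy": 0,"wz": 0,"gripper": 1},
    {"dx": 0,"dy": 0,"dz": 0,"wx": 0,"wy": 0,"wz": 0,"gripper": 1},
  ],
)

```text
time_s: 29.85
eef_pos: [0.4931, -0.2981, 0.0321]
ee_rot: [-3.14, 0.004, 2.952]
force: [-0.3, -0.8, 5.6]
gripper_width: 0.406
```

>>> servo_tool(
  steps=[
    {"dx": 0,"dy": 0,"dz": -0.6,"wx": 0,"wy": 0,"wz": 0,"gripper": 1},
    {"dx": 0,"dy": 0,"dz": -1,"wx": 0,"wy": 0,"wz": 0,"gripper": 1},
    {"dx": 0,"dy": 0,"dz": -1,"wx": 0,"wy": 0,"wz": 0,"gripper": 1},
    {"dx": 0,"dy": 0.4,"dz": -1,"wx": 0,"wy": 0,"wz": 0,"gripper": 1},
    {"dx": 0.2,"dy": 0.7,"dz": -1,"wx": 0,"wy": 0,"wz": 0,"gripper": 1},
  ],
)

```text
time_s: 30.35
eef_pos: [0.4918, -0.2694, 0.1463]
ee_rot: [-3.141, 0.0, 2.951]
force: [0.5, 0.3, 0.3]
gripper_width: 0.405
```

>>> servo_tool(
  steps=[
    {"dx": 0.2,"dy": 1,"dz": -0.6,"wx": 0,"wy": 0,"wz": 0,"gripper": 1},
    {"dx": 0.2,"dy": 1,"dz": -0.5,"wx": 0,"wy": 0,"wz": 0,"gripper": 1},
    {"dx": 0.2,"dy": 1,"dz": -0.2,"wx": 0,"wy": 0,"wz": 0,"gripper": 1},
    {"dx": 0.2,"dy": 1,"dz": 0,"wx": 0,"wy": 0,"wz": 0,"gripper": 1},
    {"dx": 0.2,"dy": 1,"dz": 0,"wx": 0,"wy": 0,"wz": 0,"gripper": 1},
  ],
)

```text
time_s: 30.85
eef_pos: [0.4907, -0.1405, 0.1784]
ee_rot: [-3.141, 0.001, 2.952]
force: [0.6, 0.0, 0.0]
gripper_width: 0.401
```

```bash
python3 -c "
from h import *
plan(*cad(-.035,.043),.065,2.947)
c=cap('scene');cv2.imwrite('pics/s23.png',cv2.resize(c['pixels'][80:310,210:440,::-1],None,fx=2.5,fy=2.5))"
```

```text
pose [ 0.4907 -0.1405  0.1784] [-3.141e+00  1.000e-03  2.952e+00] w 0.401 t 30.85
tool-frame shift in row units [ 2.77 16.31  4.53]
turn units [-0.    0.01  0.04]
```

View pics/s23.png

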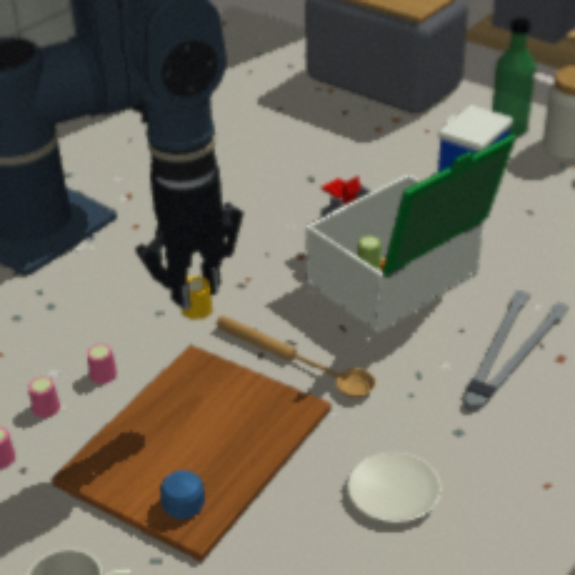

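Cob held at (197,298), and only the salt pot remains on the board. Carrying it to the caddy's front left.

>>> servo_tool(
  steps=[
    {"dx": 0.2,"dy": 1,"dz": 0,"wx": 0,"wy": 0,"wz": 0,"gripper": 1},
    {"dx": 0.2,"dy": 1,"dz": 0,"wx": 0,"wy": 0,"wz": 0,"gripper": 1},
    {"dx": 0.2,"dy": 1,"dz": 0,"wx": 0,"wy": 0,"wz": 0,"gripper": 1},
    {"dx": 0.2,"dy": 1,"dz": 0,"wx": 0,"wy": 0,"wz": 0,"gripper": 1},
    {"dx": 0.2,"dy": 1,"dz": 0,"wx": 0,"wy": 0,"wz": 0,"gripper": 1},
  ],
)

```text
time_s: 31.4
eef_pos: [0.4894, -0.0131, 0.1779]
ee_rot: [3.142, -0.0, 2.952]
force: [0.1, -0.3, -0.2]
gripper_width: 0.401
```

>>> servo_tool(
  steps=[
    {"dx": 0.2,"dy": 1,"dz": 0,"wx": 0,"wy": 0,"wz": 0,"gripper": 1},
    {"dx": 0.2,"dy": 1,"dz": 0,"wx": 0,"wy": 0,"wz": 0,"gripper": 1},
    {"dx": 0.2,"dy": 1,"dz": 0,"wx": 0,"wy": 0,"wz": 0,"gripper": 1},
    {"dx": 0.2,"dy": 1,"dz": 0,"wx": 0,"wy": 0,"wz": 0,"gripper": 1},
    {"dx": 0.2,"dy": 1,"dz": 0,"wx": 0,"wy": 0,"wz": 0,"gripper": 1},
  ],
)

```text
time_s: 31.9
eef_pos: [0.4884, 0.1143, 0.1778]
ee_rot: [-3.141, -0.0, 2.952]
force: [0.1, 0.4, -1.0]
gripper_width: 0.403
```

>>> servo_tool(
  steps=[
    {"dx": 0.2,"dy": 1,"dz": 0,"wx": 0,"wy": 0,"wz": 0,"gripper": 1},
    {"dx": 0.2,"dy": 1,"dz": 0,"wx": 0,"wy": 0,"wz": 0,"gripper": 1},
    {"dx": 0.2,"dy": 1,"dz": 0,"wx": 0,"wy": 0,"wz": 0,"gripper": 1},
    {"dx": 0.1,"dy": 1,"dz": 0,"wx": 0,"wy": 0,"wz": 0,"gripper": 1},
    {"dx": 0,"dy": 1,"dz": 0,"wx": 0,"wy": 0,"wz": 0,"gripper": 1},
  ],
)

```text
time_s: 32.4
eef_pos: [0.4946, 0.2404, 0.1779]
ee_rot: [-3.141, -0.0, 2.953]
force: [0.5, 0.3, -0.8]
gripper_width: 0.404
```

```bash
python3 -c "
from h import *
plan(*cad(-.035,.043),.065,2.947)"
```

```text
pose [0.4946 0.2404 0.1779] [-3.141 -0.     2.953] w 0.404 t 32.4
tool-frame shift in row units [0.05 1.32 4.52]
turn units [-0.   -0.    0.05]
```

>>> servo_tool(
  steps=[
    {"dx": 0,"dy": 0.7,"dz": 0,"wx": 0,"wy": 0,"wz": 0,"gripper": 1},
    {"dx": 0,"dy": 0.7,"dz": 0.8,"wx": 0,"wy": 0,"wz": 0,"gripper": 1},
    {"dx": 0,"dy": 0,"dz": 1,"wx": 0,"wy": 0,"wz": 0,"gripper": 1},
    {"dx": 0,"dy": 0,"dz": 1,"wx": 0,"wy": 0,"wz": 0,"gripper": 1},
    {"dx": 0,"dy": 0,"dz": 1,"wx": 0,"wy": 0,"wz": 0,"gripper": 1},
  ],
)

```text
time_s: 32.9
eef_pos: [0.5015, 0.274, 0.0819]
ee_rot: [-3.141, -0.0, 2.953]
force: [-0.3, -0.8, 0.2]
gripper_width: 0.402
```

>>> servo_tool(
  steps=[
    {"dx": 0,"dy": 0,"dz": 0.6,"wx": 0,"wy": 0,"wz": 0,"gripper": 1},
    {"dx": 0,"dy": 0,"dz": 0,"wx": 0,"wy": 0,"wz": 0,"gripper": 0.45},
    {"dx": 0,"dy": 0,"dz": 0,"wx": 0,"wy": 0,"wz": 0,"gripper": 0.45},
    {"dx": 0,"dy": 0,"dz": 0,"wx": 0,"wy": 0,"wz": 0,"gripper": 0.45},
    {"dx": 0,"dy": 0,"dz": -0.6,"wx": 0,"wy": 0,"wz": 0,"gripper": 0.45},
  ],
)

```text
time_s: 33.4
eef_pos: [0.5009, 0.2735, 0.0822]
ee_rot: [-3.14, -0.002, 2.952]
force: [-1.1, -0.8, -0.4]
gripper_width: 0.547
```

>>> servo_tool(
  steps=[
    {"dx": 0,"dy": 0,"dz": -1,"wx": 0,"wy": 0,"wz": 0,"gripper": 0.45},
    {"dx": 0,"dy": 0,"dz": -1,"wx": 0,"wy": 0,"wz": 0,"gripper": 0.45},
    {"dx": 0,"dy": 0,"dz": -1,"wx": 0,"wy": 0,"wz": 0,"gripper": 0.45},
    {"dx": 0,"dy": 0,"dz": -1,"wx": 0,"wy": 0,"wz": 0,"gripper": 1},
    {"dx": 0.5,"dy": 0,"dz": -1,"wx": 0,"wy": 0,"wz": 0,"gripper": 1},
  ],
)

```text
time_s: 33.9
eef_pos: [0.4909, 0.2762, 0.2109]
ee_rot: [3.139, 0.004, 2.951]
force: [0.0, 0.2, -0.4]
gripper_width: 0.218
```

>>> servo_tool(
  steps=[
    {"dx": 0.5,"dy": -1,"dz": -1,"wx": 0,"wy": 0,"wz": 0,"gripper": 1},
    {"dx": 0.5,"dy": -1,"dz": -1,"wx": 0,"wy": 0,"wz": 0,"gripper": 1},
    {"dx": 0,"dy": -1,"dz": -1,"wx": 0,"wy": 0,"wz": 0,"gripper": 1},
    {"dx": 0,"dy": -1,"dz": 0,"wx": 0,"wy": 0,"wz": 0,"gripper": 1},
    {"dx": 0,"dy": -1,"dz": 0,"wx": 0,"wy": 0,"wz": 0,"gripper": 1},
  ],
)

```text
time_s: 34.4
eef_pos: [0.4419, 0.1576, 0.2866]
ee_rot: [3.139, 0.007, 2.953]
force: [0.2, -0.3, -0.6]
gripper_width: 0.0
```

```bash
python3 -c "
from h import *
plan(*cad(-.035,.043),.3,2.947)
c=cap('top');inside(c);W=pts(c);cv2.imwrite('pics/t24.png',cv2.resize(c['pixels'][150:290,205:425,::-1],None,fx=3.6,fy=3.6))
c=cap('scene');cv2.imwrite('pics/s24.png',cv2.resize(c['pixels'][80:310,210:440,::-1],None,fx=2.5,fy=2.5))
"
```

```text
pose [0.4419 0.1576 0.2866] [3.139 0.007 2.953] w 0.0 t 34.4
tool-frame shift in row units [-1.4   4.97 -0.51]
turn units [0.02 0.06 0.05]
in [ 0.016 -0.018] ztop 0.042 n 38 rgb [120.  88.  55.]
in [-0.003 -0.062] ztop 0.041 n 122 rgb [100.  72.  54.]
```

View pics/t24.png

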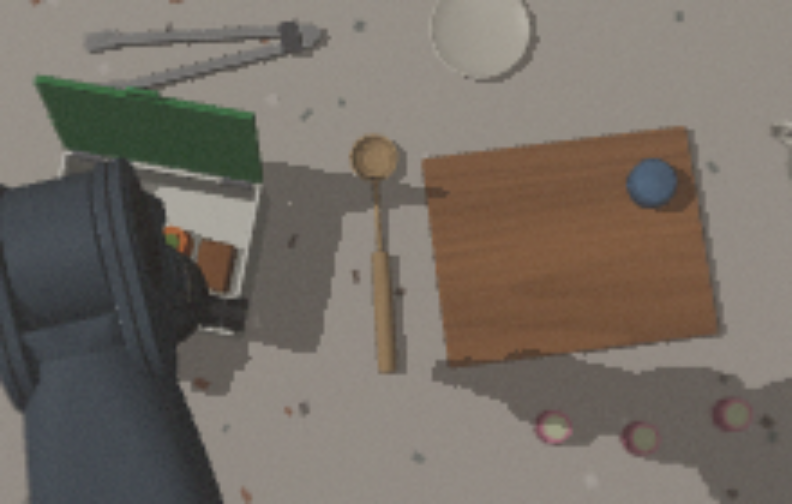

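View pics/s24.png

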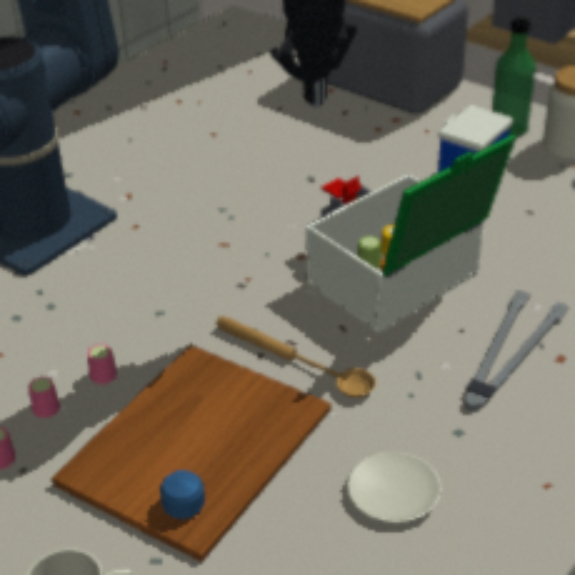

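The scene view shows yellow (cob) next to the stalk at (387,240), inside the caddy. I'll move the arm aside for a clear top look before shutting.

>>> servo_tool(
  steps=[
    {"dx": 0.5,"dy": -1,"dz": 0,"wx": 0,"wy": 0,"wz": 0,"gripper": 1},
    {"dx": 0.5,"dy": -1,"dz": 0,"wx": 0,"wy": 0,"wz": 0,"gripper": 1},
    {"dx": 0,"dy": -1,"dz": 0,"wx": 0,"wy": 0,"wz": 0,"gripper": 1},
    {"dx": 0,"dy": -1,"dz": 0,"wx": 0,"wy": 0,"wz": 0,"gripper": 1},
    {"dx": 0,"dy": -1,"dz": 0,"wx": 0,"wy": 0,"wz": 0,"gripper": 1},
  ],
)

```text
time_s: 35.0
eef_pos: [0.3933, 0.0398, 0.2841]
ee_rot: [3.141, 0.003, 2.953]
force: [0.7, 0.0, 0.2]
gripper_width: 0.002
```

```bash
python3 -c "
from h import *
c=cap('top');inside(c);W=pts(c);cv2.imwrite('pics/t25.png',cv2.resize(c['pixels'][150:290,205:425,::-1],None,fx=3.6,fy=3.6))
hsv=cv2.cvtColor(c['pixels'],cv2.COLOR_RGB2HSV)
f=cadframe(W);m=(hsv[...,0]>45)&(hsv[...,0]<90)&(hsv[...,1]>60)&(f[...,0]>.04)&(f[...,0]<.2)&(abs(f[...,1])<.12)&(W[...,2]>.08)
q=np.c_[f[m],W[m][:,2]];print(len(q));
for a in np.arange(.1,.26,.02):
  t=q[abs(q[:,2]-a)<.01]; 
  if len(t): print(a.round(2),t.mean(0).round(3),len(t))
print(q.max(0),q.min(0))
c=cap('scene')
W=pts(c);f=cadframe(W);hsv=cv2.cvtColor(c['pixels'],cv2.COLOR_RGB2HSV)
m=(hsv[...,0]>45)&(hsv[...,0]<90)&(hsv[...,1]>60)&(f[...,0]>.04)&(f[...,0]<.2)&(abs(f[...,1])<.13)&(W[...,2]>.08)
q=np.c_[f[m],W[m][:,2]];print(len(q));
for a in np.arange(.1,.26,.02):
  t=q[abs(q[:,2]-a)<.01]; 
  if len(t): print(a.round(2),np.median(t,0).round(3),len(t))
print(q.max(0),q.min(0))
plan(*cad(.15,0),.30,2.947)
"
```

```text
in [0.01 0.04] ztop 0.042 n 87 rgb [117. 116.  89.]
in [ 0.011 -0.014] ztop 0.044 n 71 rgb [127.  90.  58.]
in [ 0.005 -0.054] ztop 0.042 n 47 rgb [104.  77.  58.]
in [-0.041  0.041] ztop 0.046 n 90 rgb [139. 124.  86.]
in [-0.04 -0.01] ztop 0.05 n 75 rgb [128. 132. 104.]
1035
0.1 [ 0.078 -0.012  0.108] 5
0.12 [ 0.081 -0.006  0.12 ] 118
0.14 [ 0.085 -0.     0.14 ] 124
0.16 [ 0.09  -0.007  0.16 ] 124
0.18 [ 0.094 -0.003  0.18 ] 127
0.2 [ 0.099 -0.005  0.2  ] 127
0.22 [ 0.103 -0.002  0.219] 138
0.24 [ 0.11  -0.002  0.242] 224
[0.11821399 0.09644219 0.26110605] [ 0.07722552 -0.10146147  0.10557264]
1314
0.1 [ 0.085 -0.015  0.104] 79
0.12 [ 0.09 -0.01  0.12] 132
0.14 [ 0.095 -0.014  0.14 ] 152
0.16 [ 0.099 -0.016  0.16 ] 168
0.18 [ 0.104 -0.01   0.18 ] 166
0.2 [ 0.108 -0.017  0.201] 174
0.22 [ 0.113 -0.016  0.22 ] 180
0.24 [ 0.115 -0.013  0.242] 239
[0.12184899 0.10131007 0.26068124] [ 0.07321367 -0.105954    0.08715512]
pose [0.3933 0.0386 0.2841] [-3.141e+00  3.000e-03  2.949e+00] w 0.002 t 35.1
tool-frame shift in row units [-9.77  8.27 -0.61]
turn units [-0.    0.03  0.02]
```

View pics/t25.png

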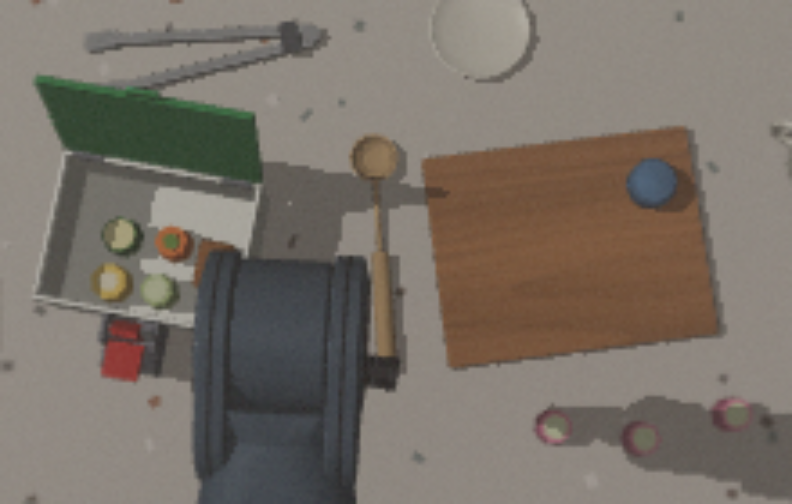

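All five scraps are inside at tops 0.042–0.050 m, well below the rim. The lid leans back at about 1.79 rad, with its top at x≈0.12 and z≈0.26. I'll go round its right side to get behind it.

>>> servo_tool(
  steps=[
    {"dx": -1,"dy": 0,"dz": 0.4,"wx": 0,"wy": 0,"wz": 0,"gripper": 1},
    {"dx": -1,"dy": 0,"dz": 0.4,"wx": 0,"wy": 0,"wz": 0,"gripper": 1},
    {"dx": -1,"dy": 0,"dz": 0.4,"wx": 0,"wy": 0,"wz": 0,"gripper": 1},
    {"dx": -1,"dy": 0,"dz": 0.4,"wx": 0,"wy": 0,"wz": 0,"gripper": 1},
    {"dx": -1,"dy": 0,"dz": 0.2,"wx": 0,"wy": 0,"wz": 0,"gripper": 1},
  ],
)

```text
time_s: 35.6
eef_pos: [0.5172, 0.0178, 0.2373]
ee_rot: [3.141, 0.0, 2.953]
force: [0.6, -0.0, 0.0]
gripper_width: -0.0
```

>>> servo_tool(
  steps=[
    {"dx": -1,"dy": 0,"dz": 0,"wx": 0,"wy": 0,"wz": 0,"gripper": 1},
    {"dx": -1,"dy": 0,"dz": 0,"wx": 0,"wy": 0,"wz": 0,"gripper": 1},
    {"dx": -1,"dy": 0,"dz": 0,"wx": 0,"wy": 0,"wz": 0,"gripper": 1},
    {"dx": -1,"dy": 0,"dz": 0,"wx": 0,"wy": 0,"wz": 0,"gripper": 1},
    {"dx": -0.7,"dy": 0,"dz": 0,"wx": 0,"wy": 0,"wz": 0,"gripper": 1},
  ],
)

```text
time_s: 36.1
eef_pos: [0.6334, -0.0043, 0.2377]
ee_rot: [3.141, 0.001, 2.953]
force: [-0.1, -0.1, -0.1]
gripper_width: -0.006
```

```bash
python3 -c "
from h import *
print(cadframe(sense()['eef_pos']))
plan(*cad(.147,0),.235,2.947)"
```

```text
[ 0.15011488 -0.20305743]
pose [ 0.6334 -0.0043  0.2377] [3.141e+00 1.000e-03 2.953e+00] w -0.006 t 36.1
tool-frame shift in row units [0.07 8.12 0.11]
turn units [0.01 0.01 0.05]
```

>>> servo_tool(
  steps=[
    {"dx": 0,"dy": 1,"dz": 0,"wx": 0,"wy": 0,"wz": 0,"gripper": 1},
    {"dx": 0,"dy": 1,"dz": 0,"wx": 0,"wy": 0,"wz": 0.05,"gripper": 1},
    {"dx": 0,"dy": 1,"dz": 0,"wx": 0,"wy": 0,"wz": 0,"gripper": 1},
    {"dx": 0,"dy": 0.6,"dz": 0,"wx": 0,"wy": 0,"wz": 0,"gripper": 1},
    {"dx": 0,"dy": 0,"dz": 0,"wx": 0,"wy": 0,"wz": 0,"gripper": 1},
  ],
)

```text
time_s: 36.6
eef_pos: [0.6489, 0.0857, 0.2376]
ee_rot: [3.141, 0.001, 2.95]
force: [0.3, -0.7, -0.1]
gripper_width: 0.003
```

```bash
python3 -c "
from h import *
print(cadframe(sense()['eef_pos']),sense()['force'])
plan(*cad(.147,0),.235,2.947)"
```

```text
[ 0.1478952  -0.11171268] [ 0.25760648 -0.66414494 -0.05633015]
pose [0.6489 0.0857 0.2376] [3.141e+00 1.000e-03 2.950e+00] w 0.003 t 36.6
tool-frame shift in row units [0.02 4.47 0.11]
turn units [0.01 0.   0.03]
```

>>> servo_tool(
  steps=[
    {"dx": -0.05,"dy": 1,"dz": 0,"wx": 0,"wy": 0,"wz": 0,"gripper": 1},
    {"dx": -0.05,"dy": 1,"dz": 0,"wx": 0,"wy": 0,"wz": 0,"gripper": 1},
    {"dx": 0,"dy": 1,"dz": 0,"wx": 0,"wy": 0,"wz": 0,"gripper": 1},
    {"dx": 0,"dy": 1,"dz": 0,"wx": 0,"wy": 0,"wz": 0,"gripper": 1},
    {"dx": 0,"dy": 0.5,"dz": 0,"wx": 0,"wy": 0,"wz": 0,"gripper": 1},
  ],
)

```text
time_s: 37.1
eef_pos: [0.673, 0.1938, 0.2374]
ee_rot: [3.141, 0.0, 2.947]
force: [0.1, 0.6, -0.2]
gripper_width: 0.002
```

```bash
python3 -c "
from h import *
print(cadframe(sense()['eef_pos']),sense()['force'])
plan(*cad(.147,0),.235,2.947)
c=cap('scene');cv2.imwrite('pics/s26.png',cv2.resize(c['pixels'][20:250,260:490,::-1],None,fx=2.6,fy=2.6))
cx,cz=.075,.102
r0=None;prev=None
for th in np.arange(1.85,-.01,-.1):
    r=.135+.007*(1.85-th)/1.85
    P=np.array([cx-r*np.cos(th)+.008*np.sin(th)+.011, cz+r*np.sin(th)+.008*np.cos(th)])
    if prev is not None: print(th.round(2),P.round(3),'dx',((prev[0]-P[0])/.025).round(2),'dz',((prev[1]-P[1])/.025).round(2))
    prev=P
"
```

```text
[ 0.15053315 -0.00100795] [ 0.13575977  0.56538619 -0.22779086]
pose [0.673  0.1938 0.2374] [3.141 0.    2.947] w 0.002 t 37.1
tool-frame shift in row units [0.14 0.04 0.09]
turn units [0. 0. 0.]
1.75 [0.118 0.234] dx 0.52 dz -0.17
1.65 [0.105 0.237] dx 0.53 dz -0.12
1.55 [0.091 0.238] dx 0.54 dz -0.06
1.45 [0.077 0.238] dx 0.55 dz -0.01
1.35 [0.064 0.237] dx 0.55 dz 0.05
1.25 [0.05  0.235] dx 0.54 dz 0.1
1.15 [0.037 0.231] dx 0.53 dz 0.16
1.05 [0.024 0.226] dx 0.51 dz 0.21
0.95 [0.012 0.219] dx 0.49 dz 0.26
0.85 [0.    0.212] dx 0.46 dz 0.31
0.75 [-0.01   0.203] dx 0.43 dz 0.35
0.65 [-0.02   0.193] dx 0.39 dz 0.4
0.55 [-0.029  0.182] dx 0.35 dz 0.43
0.45 [-0.037  0.17 ] dx 0.31 dz 0.47
0.35 [-0.043  0.158] dx 0.26 dz 0.5
0.25 [-0.049  0.145] dx 0.21 dz 0.52
0.15 [-0.053  0.131] dx 0.16 dz 0.54
0.05 [-0.055  0.117] dx 0.1 dz 0.56
```

View pics/s26.png

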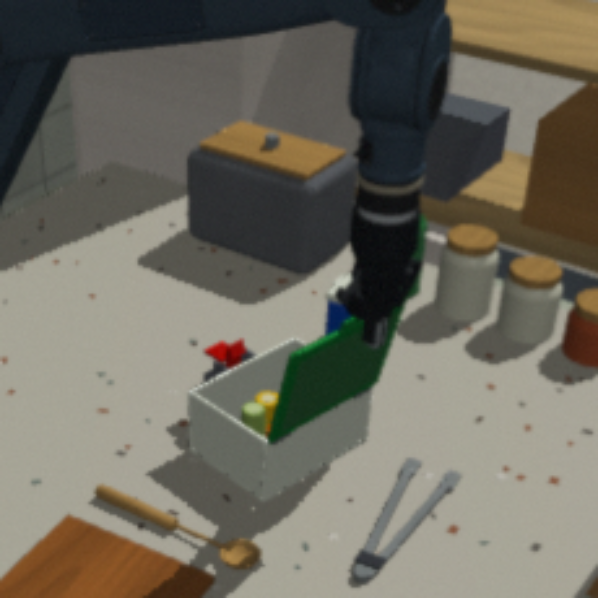

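The closed fingers are behind the lid's middle, near its top edge at (372,330), with clearance. Starting the closing stroke; no time passes between calls, so it is continuous.

>>> servo_tool(
  steps=[
    {"dx": 0.5,"dy": 0,"dz": 0,"wx": 0,"wy": 0,"wz": 0,"gripper": 1},
    {"dx": 0.5,"dy": 0,"dz": 0,"wx": 0,"wy": 0,"wz": 0,"gripper": 1},
    {"dx": 0.55,"dy": 0,"dz": 0,"wx": 0,"wy": 0,"wz": 0,"gripper": 1},
    {"dx": 0.55,"dy": 0,"dz": 0,"wx": 0,"wy": 0,"wz": 0,"gripper": 1},
    {"dx": 0.55,"dy": 0,"dz": 0,"wx": 0,"wy": 0,"wz": 0,"gripper": 1},
  ],
)

```text
time_s: 37.65
eef_pos: [0.6076, 0.204, 0.2378]
ee_rot: [-3.141, 0.001, 2.945]
force: [1.2, -0.2, 0.3]
gripper_width: -0.003
```

>>> servo_tool(
  steps=[
    {"dx": 0.55,"dy": 0,"dz": 0,"wx": 0,"wy": 0,"wz": 0,"gripper": 1},
    {"dx": 0.55,"dy": 0,"dz": 0.05,"wx": 0,"wy": 0,"wz": 0,"gripper": 1},
    {"dx": 0.54,"dy": 0,"dz": 0.1,"wx": 0,"wy": 0,"wz": 0,"gripper": 1},
    {"dx": 0.53,"dy": 0,"dz": 0.16,"wx": 0,"wy": 0,"wz": 0,"gripper": 1},
    {"dx": 0.51,"dy": 0,"dz": 0.21,"wx": 0,"wy": 0,"wz": 0,"gripper": 1},
  ],
)

```text
time_s: 38.15
eef_pos: [0.5421, 0.2171, 0.2249]
ee_rot: [-3.141, 0.002, 2.945]
force: [0.9, -0.9, 0.2]
gripper_width: 0.002
```

```bash
python3 -c "
from h import *
s=sense();print(cadframe(s['eef_pos']),s['eef_pos'][2],s['force'])"
```

```text
[ 0.01766939 -0.00354929] 0.22494197883697412 [ 0.90482757 -0.88431401  0.23284428]
```

Tracking as computed (x 0.018, z 0.225, light contact force). Continuing.

>>> servo_tool(
  steps=[
    {"dx": 0.49,"dy": 0,"dz": 0.26,"wx": 0,"wy": 0,"wz": 0,"gripper": 1},
    {"dx": 0.46,"dy": 0,"dz": 0.31,"wx": 0,"wy": 0,"wz": 0,"gripper": 1},
    {"dx": 0.42,"dy": 0,"dz": 0.36,"wx": 0,"wy": 0,"wz": 0,"gripper": 1},
    {"dx": 0.37,"dy": 0,"dz": 0.42,"wx": 0,"wy": 0,"wz": 0,"gripper": 1},
    {"dx": 0.33,"dy": 0,"dz": 0.45,"wx": 0,"wy": 0,"wz": 0,"gripper": 1},
  ],
)

```text
time_s: 38.65
eef_pos: [0.4915, 0.2273, 0.1799]
ee_rot: [-3.141, 0.002, 2.945]
force: [0.3, 0.2, 0.8]
gripper_width: -0.003
```

>>> servo_tool(
  steps=[
    {"dx": 0.28,"dy": 0,"dz": 0.5,"wx": 0,"wy": 0,"wz": 0,"gripper": 1},
    {"dx": 0.23,"dy": 0,"dz": 0.52,"wx": 0,"wy": 0,"wz": 0,"gripper": 1},
    {"dx": 0.18,"dy": 0,"dz": 0.54,"wx": 0,"wy": 0,"wz": 0,"gripper": 1},
    {"dx": 0.13,"dy": 0,"dz": 0.55,"wx": 0,"wy": 0,"wz": 0,"gripper": 1},
    {"dx": 0.08,"dy": 0,"dz": 0.5,"wx": 0,"wy": 0,"wz": 0,"gripper": 1},
  ],
)

```text
time_s: 39.15
eef_pos: [0.4699, 0.2319, 0.1149]
ee_rot: [3.141, 0.002, 2.945]
force: [0.2, -1.1, 3.3]
gripper_width: -0.001
```

```bash
python3 -c "
from h import *
s=sense();print(cadframe(s['eef_pos']),s['eef_pos'][2],s['force'])"
```

```text
[-0.05610195 -0.00301947] 0.11494690347180014 [ 0.2034674  -1.1167784   3.32655237]
```

Contact force is 3.3 N with the lid nearly shut. Pressing on to latch.

>>> servo_tool(
  steps=[
    {"dx": 0.05,"dy": 0,"dz": 0.15,"wx": 0,"wy": 0,"wz": 0,"gripper": 1},
    {"dx": 0,"dy": 0,"dz": 0.12,"wx": 0,"wy": 0,"wz": 0,"gripper": 1},
    {"dx": 0,"dy": 0,"dz": 0.1,"wx": 0,"wy": 0,"wz": 0,"gripper": 1},
    {"dx": 0,"dy": 0,"dz": 0,"wx": 0,"wy": 0,"wz": 0,"gripper": 1},
    {"dx": 0,"dy": 0,"dz": 0,"wx": 0,"wy": 0,"wz": 0,"gripper": 1},
  ],
)

```text
time_s: 39.65
eef_pos: [0.4682, 0.2322, 0.1096]
ee_rot: [-3.141, 0.002, 2.946]
force: [-7.0, -3.5, 17.7]
gripper_width: 0.004
```

```bash
python3 -c "
from h import *
s=sense();print(cadframe(s['eef_pos']),s['eef_pos'][2],s['force'])"
```

```text
[-0.05783822 -0.00305603] 0.10958296693717683 [-7.02842652 -3.47341124 17.65269681]
```

The fingertip stopped at z=0.1096, which is the shut lid's top, with 17.7 N. Lifting off and looking.

>>> servo_tool(
  steps=[
    {"dx": 0,"dy": 0,"dz": -0.3,"wx": 0,"wy": 0,"wz": 0,"gripper": 1},
    {"dx": 0,"dy": 0,"dz": -0.5,"wx": 0,"wy": 0,"wz": 0,"gripper": 1},
    {"dx": 0,"dy": 0,"dz": -1,"wx": 0,"wy": 0,"wz": 0,"gripper": 1},
    {"dx": 0,"dy": 0,"dz": -1,"wx": 0,"wy": 0,"wz": 0,"gripper": 1},
    {"dx": 0,"dy": 0,"dz": -1,"wx": 0,"wy": 0,"wz": 0,"gripper": 1},
  ],
)

```text
time_s: 40.15
eef_pos: [0.468, 0.233, 0.2007]
ee_rot: [-3.141, -0.001, 2.946]
force: [0.5, 0.3, -0.4]
gripper_width: 0.003
```

>>> servo_tool(
  steps=[
    {"dx": 0.5,"dy": -1,"dz": -1,"wx": 0,"wy": 0,"wz": 0,"gripper": 1},
    {"dx": 0.5,"dy": -1,"dz": -1,"wx": 0,"wy": 0,"wz": 0,"gripper": 1},
    {"dx": 0.5,"dy": -1,"dz": 0,"wx": 0,"wy": 0,"wz": 0,"gripper": 1},
    {"dx": 0.5,"dy": -1,"dz": 0,"wx": 0,"wy": 0,"wz": 0,"gripper": 1},
    {"dx": 0.5,"dy": -1,"dz": 0,"wx": 0,"wy": 0,"wz": 0,"gripper": 1},
  ],
)

```text
time_s: 40.65
eef_pos: [0.3821, 0.1218, 0.2504]
ee_rot: [3.141, 0.001, 2.947]
force: [-0.4, -0.9, -0.9]
gripper_width: 0.003
```

>>> servo_tool(
  steps=[
    {"dx": 0,"dy": -1,"dz": 0,"wx": 0,"wy": 0,"wz": 0,"gripper": 1},
    {"dx": 0,"dy": -1,"dz": 0,"wx": 0,"wy": 0,"wz": 0,"gripper": 1},
    {"dx": 0,"dy": -1,"dz": 0,"wx": 0,"wy": 0,"wz": 0,"gripper": 1},
    {"dx": 0,"dy": 0,"dz": 0,"wx": 0,"wy": 0,"wz": 0,"gripper": 1},
    {"dx": 0,"dy": 0,"dz": 0,"wx": 0,"wy": 0,"wz": 0,"gripper": 1},
  ],
)

```text
time_s: 41.15
eef_pos: [0.3681, 0.0489, 0.2501]
ee_rot: [3.141, 0.0, 2.945]
force: [-0.0, 0.8, 0.3]
gripper_width: -0.006
```

```bash
python3 -c "
from h import *
c=cap('scene','s27');c=cap('top','t27');W=pts(c);f=cadframe(W);z=W[...,2]
for a in(-.06,-.03,0,.03,.06):
    m=(abs(f[...,0]-a)<.008)&(abs(f[...,1])<.08)&(z>.06);print(a,np.median(z[m]).round(4))
hsv=cv2.cvtColor(c['pixels'],cv2.COLOR_RGB2HSV)
red=((hsv[...,0]<8)|(hsv[...,0]>172))&(hsv[...,1]>120)&(abs(f[...,0]+.118)<.013)&(abs(f[...,1])<.015)
print('pad z',np.median(z[red]),red.sum())
W0=np.load('top0w.npy')
print(sense()['time_s'],sense()['force'],sense()['eef_pos'])"
```

```text
-0.06 0.112
-0.03 0.1127
0 0.1124
0.03 0.1118
0.06 0.1113
pad z 0.10023890469511243 65
41.25 [-0.23266644  0.42300919 -0.14469873] [0.36814226 0.04956479 0.2499222 ]
```

View pics/s27.png

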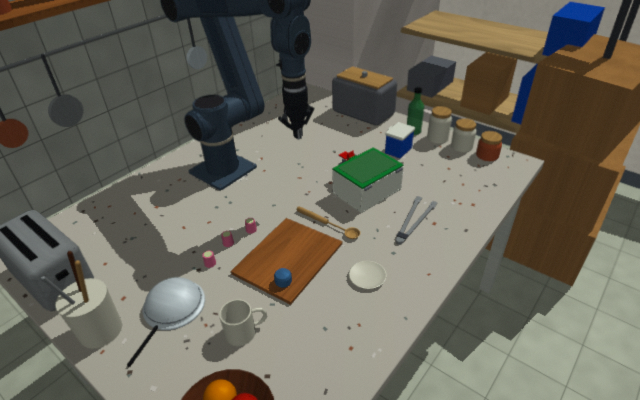

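View pics/t27.png

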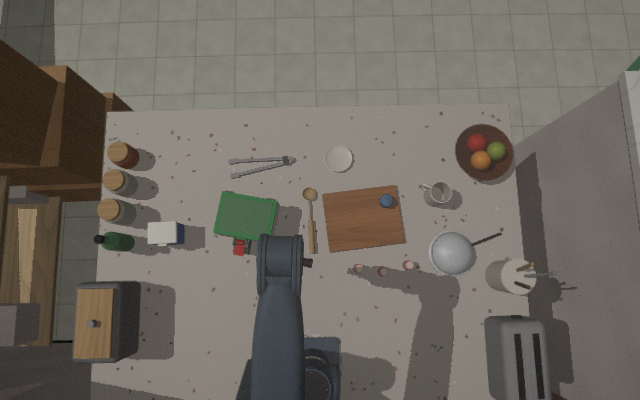

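The lid is flat (z≈0.112 everywhere) 1.5 s after the hand left it, and the pad is back up at 0.100. Only the salt pot is on the board at (386,201), where it started, and everything else looks unmoved. Handing in.

```bash
python3 -c "
from h import *
print(robot.close_job())"
```

```text
the job is handed in; nothing more can be done
None
```

The job is done and handed in at about 41 s of the 208 s allowed. I pressed the red release and the lid sprang open to about 1.79 rad. I then put the courgette, carrot, crust, stalk and cob into the caddy one at a time. Last, I pushed the lid down from behind in one stroke until it latched.

- **Scraps:** before the lid went down, the top camera showed all five inside, with their tops at 0.042–0.050 m, well below the rim. The crust was partly hidden by the arm in that view, but earlier pictures showed it inside.
- **Lid and release:** 1.5 s after the hand let go, the lid was still flat, reading 0.111–0.113 m along its depth. The red pad was back up at 0.100 m.
- **Other things:** the salt pot is at the same picture position as at the start. The spoon, spoon rest, tongs, sieve, box and mug look unmoved by eye; I did not measure them. The arm was clear of everything, with contact force near zero.
- **Off plan:** the final push reached 17.7 N, above the 5–12 N given for latching but below the 40 N limit. Measured scrap positions sat up to about 10 mm further forward than where I released them, which made no difference.

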